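# Empty the flap-lidded fittings box into the tray

## Robot

A 6-joint arm with a two-finger parallel gripper is mounted at the origin on a cart in front of the work surface, level with it; the furniture and walls round the work are solid. World frame = base frame: x ahead of the robot, y to its left, z up, the work surface at z = 0. Lengths are in m, angles in rad, forces in N, time in s.
With the tool pointing down it reaches from about 0.25 to 0.775 m from the base axis. Payload 4 kg.
Tool frame: the origin (TCP) lies at the very end of the fingers, on their centre line; the grasp point (between the pads) lies 19 mm behind it; z points along the fingers, y is the line along which they close (so a half turn about z gives the same grasp; the last joint's range is limited). The gripper opens to 85 mm and grips with 20 to 120 N. Pads are 22 mm wide; open, the fingers measure 114 mm over their backs; the gripper's body (76 mm by 85 mm) begins 54 mm behind the grasp point. The pads swing forward as they close: fully open they stand 13 mm farther back than shut.
Start: joints at [1.043, 0.087, 1.371, -0, 1.684, -0.103], TCP at [0.227, 0.501, 0.231] pointing down, gripper open.
Joint ranges: [-3.1, 3.1], [-0.76, 2.03], [0.27, 2.55], [-1.08, 4.22], [0.17, 2.65], [-2.57, 2.57]. Speed limits (rad/s): [2.79, 2.79, 3.14, 3.14, 3.14, 3.14].

## Interface

Orientations are given as a unit quaternion [w, x, y, z].
In Python, from station import get_obs, get_image, hand_in, cut_out gives the robot as it stands.
- The arm moves only by the shell command python3 -m handwheel 'ROWS' [FORCE]. ROWS is JSON, a list of rows, each an object of numbers: "x", "y", "z": the shift along the tool's x, y, z in m; "rx", "ry", "rz": the turn, a rotation vector about the tool's x, y, z in degrees; "claw": the finger opening in m, from 0 to 0.0854. In form: [{"x": .., "y": .., "z": .., "rx": .., "ry": .., "rz": .., "claw": ..}, ...]. A call has exactly 10 rows; each row is the pose to reach, as a shift and turn from the pose commanded when the call began, along the tool's axes at that moment; what a row does not reach only later rows make up. A row lasts 1/12 s, in which the tool goes at most 41.7 mm and 7.16 degrees, less where a joint would pass 70% of its speed; a pose out of reach is approached as far as the arm can. A call with a gripper value outside its range is refused whole. The fingers move at their own pace and stop on an object; FORCE is the grip in N (left out, the last holds). Time passes only in rows, so rows that repeat a pose let the fingers close, or fill a call up. It gives the time, the measured TCP pose, the force, the opening and the grip force at its end, in the units of the state.
- get_obs(): the state, without advancing time (a new reading comes with each control period).
- get_image(name): name is "scene" or "top" or "wrist"; returns a dict with "frame" (480x640x3 uint8, red, green, blue), "range_z" (480x640 float32, m along the optical axis (not along the pixel's ray), 0 where there is no reading), "fx", "fy", "cx", "cy" (pixels), "dist" ([k1, k2, p1, p2, k3] as OpenCV has them; the pictures are not rectified), "T" (4x4, takes a point from camera to world coordinates). Camera axes: x right, y down, z forward; pixel columns grow to the right and rows downward; lengths in m; the calibration is good to about 2 mm. A picture is of the moment at which its call begins.
- hand_in(): hands the job in; it is judged then, once.
Trained networks look in a picture, given as the dict that the camera call returned (one of the last four; its "shot" number tells which), for a name from the list of things; names that differ only in an ending like _2 or _b are one class to them, and where a whole thing is asked for, a point or a joint stands for the part that bears it (a point fixed in the world has none). Each returns a list of dicts, best first, with "score" (0 to 1); they miss things now and then, are a little off and sometimes report something else, mostly with a low value. They report only what shows in the picture. A call takes as long as a camera call. They do not tell look-alikes from the thing itself.
- cut_out(picture, target): "region" (480x640 bool, what is visible of it) and "box" ([centre column, centre row, width, height] in pixels, round what is visible of it).
The state is a dict: "clock": time; "qpos": joint angles; "dq": joint speeds; "effort": joint torques, N m; "ee_pos": TCP position; "eef_rot": TCP orientation; "contact_force": force on the tool from outside, world axes, zero at the start; "wrist_torque": the same for the moment, N m; "finger_gap": opening from 0.0 (shut) to 1.0 (fully open); "finger_force": force on a finger pad.
Only numpy, scipy, OpenCV 4.12 (cv2) and the standard library are available. Lean on these libraries where they do the work, as an engineer would, in place of code of your own. Each camera call takes 0.05 s, during which the arm holds its last target. There are 200 camera calls.

## Task

Tip the three pipe fittings out of the small lidded box into the steel tray in front of it, using the side lever, but first swing the lid right back through its click until it rests on its stop, so that it cannot drop shut while the box is tipped. Ease the lid onto the stop without rocking or shoving the stand, then set the box back down level on its rest with the lid left back, and leave the tray and everything else where it is.

Things in the scene. Friction and masses are not known exactly. Their poses are not given: they have to be found in the camera images.
- tip_stand: Loose dark steel foot, 2.6 kg, 136 x 102 x 16 mm, on rubber feet; carries the box on two cheeks. Origin on the bench under it; x points from the mouth of the box to the lid hinge at the back, the lever is on the -y side, z up. Foot spans x = -58 to +78 mm. About 7 to 10 N on the bail when the lid is at its stop rocks it on its rear edge.
- sample_box (a joint): Tip angle (rad) of the grey box about an axis under its floor: 0 = level on its rest, grows as the back is lifted, stop at 1.35; needs only a few N at the lever, and when well tipped does not return by itself. Box 90 long x 80 x 46 mm, open towards the tray when the lid is up, inner floor 79 mm above the bench, walls 3 mm. Fittings slide out at 0.6 to 1.0 rad.
- tip_axis (a point): Middle of the tip axis (along the stand's y), under the box floor, 35 mm behind its mouth, 75 mm above the bench and 50 mm in front of the stand's origin.
- lever_grip (a point): Where to pinch the side lever: level round steel rod along the stand's y, 11 mm thick, on the -y side of the box (away from the robot), ending in an 18 mm black ball 30 mm beyond this point, which is on the rod's axis, 63 mm out from the box wall. Box level: 78 mm behind and 35 mm above the tip axis. Moves on an arc (85 mm radius) about it; can turn in the fingers.
- lid (a joint): Lid angle relative to the box, rad: 0 = shut, grows as its front goes up and back. Swings freely; drops shut from below about 1.4. From somewhere in 1.4 to 2.1 a spring detent resists (1 to 3 N at the bail), then clicks; soon after comes a solid stop, at 1.8 to 2.55. Where differs each time and can only be felt. Once clicked it stays back when tipped; else it falls shut.
- lid_hinge (a point): Middle of the lid's hinge line, parallel to the tip axis, 57 mm behind and 48 mm above it when the box is level. It belongs to the box and moves with it. A 62 mm grey drum on its +y end, 17 mm thick, houses the detent.
- bail_grip (a point): Middle of the bar of the lid's U-shaped bail: round steel, 9 mm thick, along the stand's y, straight over 54 mm, 45 mm in front of the lid's 40 mm front flap. Shut: 143 mm in front of and 4 mm above the hinge line, about 127 mm above the bench. Moves on an arc about it; can turn in the fingers. Lid back: the flap is near, open only to 25 mm and leave upwards.
- parts_tray: Loose open steel tray, 120 (x) x 110 (y) x 30 mm, walls 3 mm, in front of the stand below the mouth of the box. Origin under its centre.
- fitting_a_mid (a point): Steel union fitting, hex body with two stubs, 15 x 32 x 13 mm. It starts inside the shut box. The point is at its centre.
- fitting_b_mid (a point): Brass union fitting, 17 x 36 x 15 mm. It starts inside the shut box. The point is at its centre.
- fitting_c_mid (a point): Steel union fitting, 15 x 32 x 13 mm. It starts inside the shut box. The point is at its centre.
- amber_bottle: Bystander: brown bottle with a black cap, 52 mm wide, 107 mm high; origin under its centre.
- ferrule_jar: Bystander: small clear jar, 37 mm wide, 48 mm high; origin under its centre.
- tape_roll: Bystander: roll of tape lying flat, 98 mm wide, 25 mm high; origin under its centre.
- fuse_box: Bystander: small card box, 32 x 50 x 18 mm; origin under its centre.
- mouse: Bystander: computer mouse, 108 x 60 x 34 mm; origin under its centre.
- cutter: Bystander: tube cutter, 27 x 83 x 18 mm; origin under its centre.
- valve_cap: Bystander: small round white cap, 28 mm wide, 19 mm high; origin under its centre.
Things that resemble listed ones, but are neither listed nor needed, are in the scene too. There is more than one size of the parts_tray; the one meant has the size given above.

How it is judged:
On the way, in this order (a step that is already met when the one before it is completed fails the run):
1. the lid is swung back, past upright, with the box level (value of joint lid above 1.7 rad and value of joint sample_box below 0.15 rad), for 0.3 s.
2. the box is tipped forward well over with its lid staying back (value of joint sample_box above 0.8 rad and value of joint lid above 1.6 rad), for 0.1 s.
3. the box is back down on its rest with the lid still back (value of joint sample_box below 0.06 rad and value of joint lid above 1.6 rad), for 0.2 s.
At the end, for the whole second after the job is handed in: All three fittings lie in the steel tray (centres inside its outline, under 35 mm above its underside); the box is level (under 0.06 rad) with the lid back (over 1.6 rad); tray moved under 30 mm, stand under 25 mm and flat on the bench; bystanders moved under 30 mm (all of step 3 and x of fitting_a_mid in the frame of parts_tray between -0.06 and 0.06 m and y of fitting_a_mid in the frame of parts_tray between -0.055 and 0.055 m and z of each of fitting_a_mid, fitting_b_mid, fitting_c_mid in the frame of parts_tray below 0.035 m and x of fitting_b_mid in the frame of parts_tray between -0.06 and 0.06 m and y of fitting_b_mid in the frame of parts_tray between -0.055 and 0.055 m and x of fitting_c_mid in the frame of parts_tray between -0.06 and 0.06 m and y of fitting_c_mid in the frame of parts_tray between -0.055 and 0.055 m and velocity of joint lid below 0.1 rad/s and distance of parts_tray from where it was at the start of the episode below 0.03 m and distance of tip_stand from where it was at the start of the episode below 0.025 m and angle between tip_stand's own z axis and vertical below 0.03 rad); the robot touches nothing.
It fails at once if the box is tipped while the lid is not back (value of joint sample_box above 0.5 rad and value of joint lid below 1.5 rad).
It fails at once if the stand is rocked by more than 0.03 rad (angle between tip_stand's own z axis and vertical above 0.03 rad).
It fails at once if the stand is shoved by more than 35 mm (distance of tip_stand from where it was at the start of the episode above 0.035 m).
It fails at once if a bystander (bottle, jar, tape, card box, mouse, cutter, cap) is moved by more than 30 mm (distance of any of amber_bottle, ferrule_jar, fuse_box, mouse, tape_roll, cutter, valve_cap from where it was at the start of the episode above 0.03 m).
It also fails if it takes over 70 s, if anything falls off the work surface, if the arm or the gripper's body presses on something with over 40 N, if the wrist force passes 120 N, or if a joint passes its speed limit or range.

## Working session

There is one attempt and no reset: what is moved stays moved. The work goes in short steps, Python scripts to look and compute and a shell command to move; the robot and the scene stay as the last step left them, time stands still between calls to the robot, and variables do not carry over. Pictures are saved under pics/ and viewed, at most 10 in all, crops included, and the job is handed in when it is done.

```bash
ls; mkdir -p pics; python3 - <<'E'
from station import *
import cv2,numpy as np
o=get_obs();print({k:np.round(v,3).tolist() for k,v in o.items()})
for n in ["scene","top"]:
    p=get_image(n);cv2.imwrite(f"pics/{n}0.png",p["frame"][:,:,::-1]);print(n,np.round(p["T"],3).tolist(),p["fx"],p["dist"])
    np.savez(f"pics/{n}0.npz",**{k:v for k,v in p.items()})
    for t in ["tip_stand","sample_box","lid","parts_tray","lever_grip","bail_grip"]:
        print(t,[(round(d["score"],2),np.round(d["box"]).tolist()) for d in cut_out(p,t)][:4])
E
```

```text
pics
{'clock': 0.0, 'qpos': [1.043, 0.088, 1.372, -0.0, 1.684, -0.103], 'dq': [-0.0, -0.0, -0.0, 0.0, -0.0, 0.002], 'effort': [0.001, -35.188, -31.326, -0.0, 0.011, 0.0], 'ee_pos': [0.226, 0.501, 0.23], 'eef_rot': [-0.0, 0.211, 0.978, -0.001], 'contact_force': [-0.748, -0.167, 0.436], 'wrist_torque': [0.001, -0.036, 0.0], 'finger_force': 0.0, 'finger_gap': 1.004}
scene [[-0.843, -0.267, 0.468, -0.031], [-0.538, 0.452, -0.711, 0.892], [-0.021, -0.851, -0.524, 0.729], [0.0, 0.0, 0.0, 1.0]] 505.02406734576715 [-0.04971088  0.          0.          0.          0.        ]
tip_stand [(0.63, [302.0, 319.0, 116.0, 108.0])]
sample_box [(0.8, [301.0, 283.0, 121.0, 38.0]), (0.45, [429.0, 212.0, 29.0, 22.0]), (0.25, [229.0, 276.0, 16.0, 17.0])]
lid [(0.65, [355.0, 272.0, 14.0, 15.0])]
parts_tray [(0.8, [362.0, 219.0, 26.0, 21.0]), (0.57, [364.0, 308.0, 30.0, 23.0])]
lever_grip [(0.76, [304.0, 280.0, 115.0, 41.0]), (0.7, [405.0, 215.0, 24.0, 36.0])]
bail_grip [(0.41, [356.0, 269.0, 7.0, 11.0])]
top [[-0.019, -0.988, 0.152, 0.355], [-1.0, 0.019, -0.002, 0.044], [-0.001, -0.152, -0.988, 1.222], [0.0, 0.0, 0.0, 1.0]] 437.7567490641083 [-0.08483275  0.          0.          0.          0.        ]
tip_stand []
sample_box [(0.93, [254.0, 273.0, 72.0, 75.0])]
lid [(0.65, [263.0, 292.0, 60.0, 39.0])]
parts_tray [(0.94, [412.0, 232.0, 45.0, 45.0]), (0.66, [286.0, 295.0, 48.0, 46.0])]
lever_grip [(0.78, [252.0, 273.0, 80.0, 81.0]), (0.29, [163.0, 312.0, 10.0, 10.0])]
bail_grip [(0.78, [261.0, 293.0, 56.0, 40.0])]
```

View pics/scene0.png

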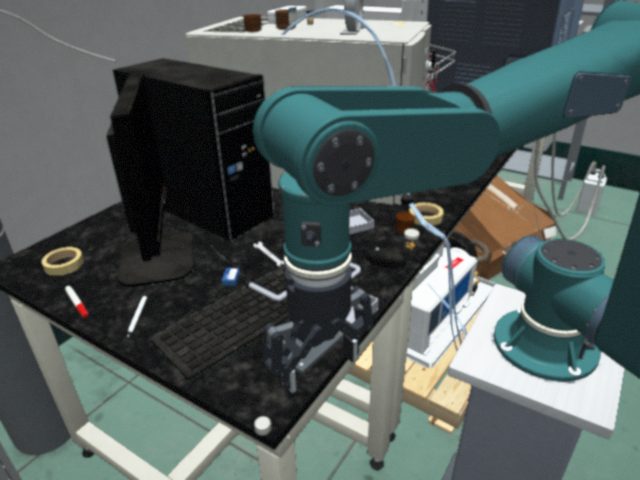

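View pics/top0.png

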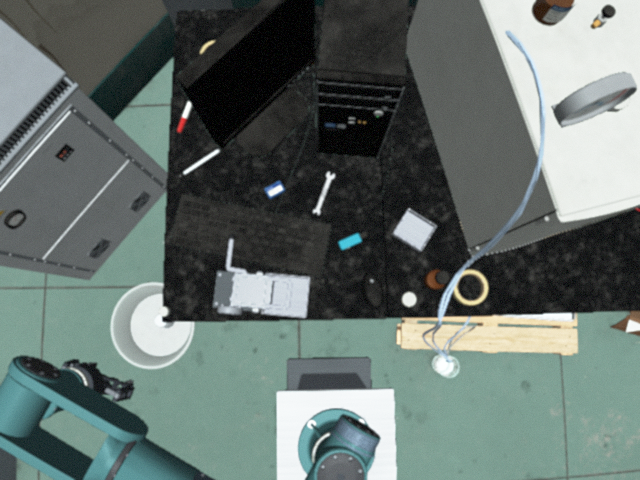

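The top view shows the stand with its lever at about (230,250), the drum at about (228,308), and a tray in front of it at about (290,297). A second tray lies at (412,230). The scene view is blocked by the arm. Next I'll take a crop and measure from depth.

```bash
cat > h.py <<'E'
import cv2,numpy as np
def cloud(p):
    h,w=p["range_z"].shape
    K=np.array([[float(p["fx"]),0,float(p["cx"])],[0,float(p["fy"]),float(p["cy"])],[0,0,1]])
    u,v=np.meshgrid(np.arange(w),np.arange(h))
    n=cv2.undistortPoints(np.stack([u,v],-1).reshape(-1,1,2).astype(np.float64),K,np.asarray(p["dist"],float)).reshape(h,w,2)
    z=p["range_z"];P=np.dstack([n[...,0]*z,n[...,1]*z,z])
    return P@p["T"][:3,:3].T+p["T"][:3,3]
E
python3 - <<'E'
from h import *
p=dict(np.load("pics/top0.npz"))
W=cloud(p)
np.set_printoptions(linewidth=250,suppress=True)
print("z mm map, cols 208..320 step4, rows 232..322 step4")
print("cols",list(range(208,322,4)))
for v in range(232,322,4): print(v,(W[v,208:322:4,2]*1000).round().astype(int))
for (u,v) in [(232,242),(230,262),(222,290),(240,295),(288,297),(306,297),(306,275),(308,315),(270,276),(300,290),(412,230),(374,290),(409,298),(437,278),(470,287),(349,241),(165,312),(395,228),(418,212),(434,234),(408,250)]: print(u,v,W[v,u].round(3))
f=p["frame"][:,:,::-1]
cv2.imwrite("pics/crop.png",cv2.resize(f[225:325,200:333],None,fx=6,fy=6,interpolation=cv2.INTER_CUBIC)[:600,:798])
E
```

```text
z mm map, cols 208..320 step4, rows 232..322 step4
cols [208, 212, 216, 220, 224, 228, 232, 236, 240, 244, 248, 252, 256, 260, 264, 268, 272, 276, 280, 284, 288, 292, 296, 300, 304, 308, 312, 316, 320]
232 [15 23 22 19 19 20 12 15 20 19 20 25 17 19 21 16 17 16 26 23 26 25 24 23 18 23 21 22 22]
236 [ 22  18  17  19  23  20 117  23  14  22  18  16  15  19  23  19  20  18  23  24  21  20  20  22  26  23  24  25  23]
240 [ 10  22  21  17  19  18 114  13  16  24  24  21  16  17  22  12  18  14  23  24  25  20  25  24  17  19  16  20  16]
244 [  14   16   14   13   18   21  116   16   19   20   15 1222   16   13   20   22   22   22   20   20   17   21   21   22   16   24   23   18   21]
248 [ 20  20  21  15  21 112 113  15  14  19  19  17  16  20  19  15  15  16  15  20  22  25  23  21  16  13  12  12  23]
252 [ 10   9  14  16  17 113  18  19  16  21  19  11  10  17  14  26  17  17  22  19  14  12  18  14  20  19  20  16  15]
256 [ -1   3   2  -2  10 113  16  13  12  14  16  15  13  17  18  18   9  16  20  18  15  21  18  20  18  15  12  14  14]
260 [  0  -3   1   4   1 116   1   1   0   7
[... 1799 characters left out ...]
  1 -2  2 -1  0  3  1  6 -5 -1 -1  0  1 -2  2 -2  1  5 -3  2  1 -3 -4 -3 -4 -2]
232 242 [0.543 0.26  0.116]
230 262 [0.492 0.265 0.113]
222 290 [0.426 0.306 0.015]
240 295 [0.407 0.237 0.125]
288 297 [0.399 0.116 0.134]
306 297 [0.404 0.075 0.004]
306 275 [ 0.465  0.074 -0.001]
308 315 [ 0.354  0.07  -0.002]
270 276 [0.453 0.162 0.122]
300 290 [0.423 0.091 0.004]
412 230 [ 0.587 -0.229  0.004]
374 290 [ 0.418 -0.111  0.032]
409 298 [ 0.394 -0.202  0.047]
437 278 [ 0.441 -0.265  0.106]
470 287 [ 0.422 -0.388 -0.004]
349 241 [ 0.557 -0.048  0.017]
165 312 [0.368 0.463 0.02 ]
395 228 [ 0.595 -0.182 -0.   ]
418 212 [ 0.64 -0.25  0.  ]
434 234 [ 0.575 -0.292  0.002]
408 250 [ 0.531 -0.216 -0.001]
```

View pics/crop.png

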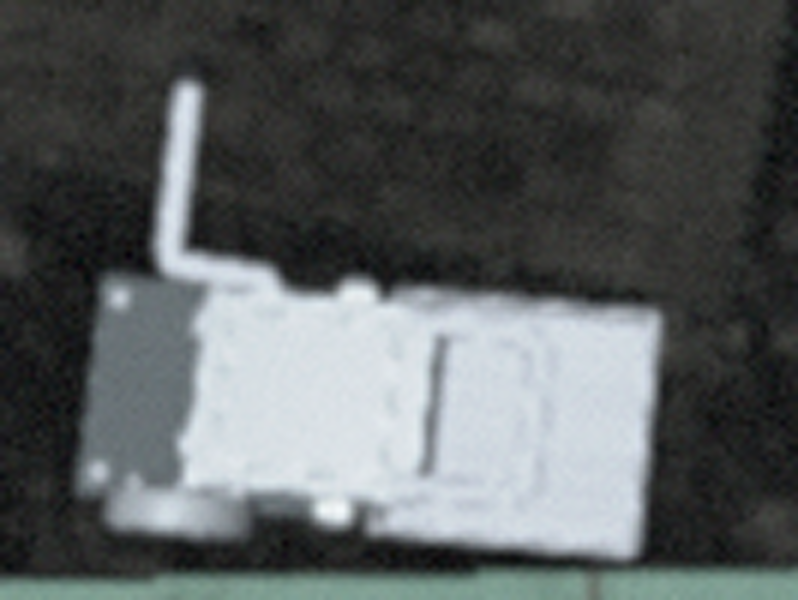

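Candidates for the tray: the one at px (288,297), which lies right under the box mouth, and one at px (412,230), well away from the stand. The crop shows the first directly in front of the stand under the mouth, with the bail over it. I'll check its size with the pose fit.

```bash
cat > fit.py <<'E'
from h import *
def line(P):
    c=P.mean(0);d=np.linalg.svd(P-c)[2][0];return c,d*np.sign(d[0])
E
python3 - <<'E'
from fit import *
p=dict(np.load("pics/top0.npz"));W=cloud(p);V,U=np.mgrid[:480,:640];x,y,z=W[...,0],W[...,1],W[...,2]
g=p["frame"].astype(int).sum(2)
def sel(u0,u1,v0,v1,z0,z1): return (U>=u0)&(U<=u1)&(V>=v0)&(V<=v1)&(z>z0)&(z<z1)
def show(n,m):
    c,d=line(W[m][:,:2]);r=cv2.minAreaRect(W[m][:,:2].astype(np.float32));print(n,m.sum(),c.round(4),"yaw_y_axis",round(np.degrees(np.arctan2(d[1],d[0])),2),np.round(r[0],4),np.round(r[1],4),round(r[2],1),"z",np.median(W[m][:,2]).round(4))
show("rod",sel(225,236,232,266,.10,.125))
show("bar",sel(285,292,286,303,.115,.145))
show("lid",sel(228,275,273,306,.118,.14))
show("foot",sel(210,232,268,310,.010,.024))
show("tray",sel(262,314,270,322,.024,.036)|(sel(276,312,276,318,-.02,.036)&(g>420)))
show("other tray",sel(388,440,205,255,-.02,.036)&(g>420))
E
```

```text
rod 158 [0.5244 0.2649] yaw_y_axis -7.15 [0.523  0.2657] [0.0156 0.0846] 81.4 z 0.1149
bar 66 [0.4052 0.1134] yaw_y_axis -6.31 [0.4056 0.1136] [0.0087 0.0428] 83.5 z 0.131
lid 1295 [0.4175 0.2072] yaw_y_axis 89.19 [0.4203 0.2055] [0.1151 0.0834] 89.1 z 0.1263
foot 582 [0.4306 0.3033] yaw_y_axis -7.83 [0.4292 0.3023] [0.0504 0.0986] 83.6 z 0.0166
tray 1176 [0.4075 0.1133] yaw_y_axis -4.93 [0.4104 0.1291] [0.1211 0.1138] 83.9 z 0.0039
other tray 903 [ 0.587  -0.2335] yaw_y_axis 53.92 [ 0.5883 -0.2339] [0.0933 0.0924] 55.4 z 0.0031
```

The front tray measures about 121 x 114 mm and the other about 93 x 92 mm, so the one at px (288,297) is the one meant. The rod, bar and hinge distances agree with the description. I'll add a planning helper and approach.

```bash
cat >> h.py <<'E'
from scipy.spatial.transform import Rotation as R
SX=np.array([.113,.9936,0]);SX/=np.linalg.norm(SX);UP=np.array([0,0,1.]);SY=np.cross(UP,SX)
BAR=np.array([.4055,.1135,.127]);HINGE=BAR+.143*SX-.004*UP;TIP=HINGE-.057*SX-.048*UP;LEV=TIP+.078*SX+.035*UP-.103*SY
def delta(pos,tilt=0,base=None):
    "shift+turn from the pose now to TCP pos, tool z down tilted about SY by tilt deg"
    from station import get_obs
    o=base or get_obs();q=o["eef_rot"];A=R.from_quat([q[1],q[2],q[3],q[0]])
    B=R.from_rotvec(np.radians(tilt)*SY)*R.from_matrix(np.c_[SY,SX,-UP])
    print("shift mm",(A.inv().apply(pos-o["ee_pos"])*1000).round(1),"turn",(A.inv()*B).as_rotvec(degrees=True).round(1))
E
python3 -c "
from h import *
print(HINGE,TIP,LEV);delta(np.array([.4055,.1135,.20]))"
```

```text
[0.42165892 0.25558409 0.123     ] [0.41521795 0.19894917 0.075     ] [0.5263722  0.26481065 0.11      ]
shift mm [-322.7 -279.5   31.3] turn [  0.    0.  -17.8]
```

```bash
python3 -m handwheel '[{"x":-0.02,"y":-0.017,"rz":-2,"claw":0.05},{"x":-0.055,"y":-0.047,"rz":-4,"claw":0.04},{"x":-0.09,"y":-0.077,"rz":-6,"claw":0.04},{"x":-0.12,"y":-0.104,"rz":-8,"claw":0.04},{"x":-0.15,"y":-0.13,"rz":-10,"claw":0.04},{"x":-0.18,"y":-0.156,"rz":-12,"claw":0.04},{"x":-0.21,"y":-0.182,"rz":-14,"claw":0.04},{"x":-0.24,"y":-0.208,"rz":-16,"claw":0.04},{"x":-0.265,"y":-0.229,"rz":-17.8,"claw":0.04},{"x":-0.29,"y":-0.251,"rz":-17.8,"claw":0.04}]' 20
python3 -c "
from h import *
delta(np.array([.4055,.1135,.20]))"
```

```text
shift mm [-322.7 -279.5   31.3] turn [  0.    0.  -17.8]invalid input at $[0]: expected keys x, y, z, rx, ry, rz, claw
```

All keys are required.

```bash
python3 -m handwheel '[{"x":-0.02,"y":-0.017,"z":0,"rx":0,"ry":0,"rz":-2,"claw":0.05},{"x":-0.055,"y":-0.047,"z":0,"rx":0,"ry":0,"rz":-4,"claw":0.04},{"x":-0.09,"y":-0.077,"z":0,"rx":0,"ry":0,"rz":-6,"claw":0.04},{"x":-0.12,"y":-0.104,"z":0,"rx":0,"ry":0,"rz":-8,"claw":0.04},{"x":-0.15,"y":-0.13,"z":0,"rx":0,"ry":0,"rz":-10,"claw":0.04},{"x":-0.18,"y":-0.156,"z":0,"rx":0,"ry":0,"rz":-12,"claw":0.04},{"x":-0.21,"y":-0.182,"z":0,"rx":0,"ry":0,"rz":-14,"claw":0.04},{"x":-0.24,"y":-0.208,"z":0,"rx":0,"ry":0,"rz":-16,"claw":0.04},{"x":-0.265,"y":-0.229,"z":0,"rx":0,"ry":0,"rz":-17.8,"claw":0.04},{"x":-0.29,"y":-0.251,"z":0,"rx":0,"ry":0,"rz":-17.8,"claw":0.04}]' 20
python3 -c "
from h import *
delta(np.array([.4055,.1135,.20]))"
```

```text
clock: 1.53
ee_pos: [0.3879, 0.1511, 0.2317]
eef_rot: [0.001, 0.057, 0.998, 0.0]
contact_force: [0.4, 0.7, 0.4]
finger_gap: 0.469
finger_force: 0.0
shift mm [-21.7 -35.3  31.7] turn [ 0.   0.1 -0. ]
```

```bash
python3 -m handwheel '[{"x":-0.012,"y":-0.018,"z":0.01,"rx":0,"ry":0,"rz":0,"claw":0.04},{"x":-0.022,"y":-0.036,"z":0.02,"rx":0,"ry":0,"rz":0,"claw":0.04},{"x":-0.022,"y":-0.036,"z":0.03,"rx":0,"ry":0,"rz":0,"claw":0.04},{"x":-0.022,"y":-0.036,"z":0.03,"rx":0,"ry":0,"rz":0,"claw":0.04},{"x":-0.022,"y":-0.036,"z":0.03,"rx":0,"ry":0,"rz":0,"claw":0.04},{"x":-0.022,"y":-0.036,"z":0.03,"rx":0,"ry":0,"rz":0,"claw":0.04},{"x":-0.022,"y":-0.036,"z":0.03,"rx":0,"ry":0,"rz":0,"claw":0.04},{"x":-0.022,"y":-0.036,"z":0.03,"rx":0,"ry":0,"rz":0,"claw":0.04},{"x":-0.022,"y":-0.036,"z":0.03,"rx":0,"ry":0,"rz":0,"claw":0.04},{"x":-0.022,"y":-0.036,"z":0.03,"rx":0,"ry":0,"rz":0,"claw":0.04}]' 20
python3 - <<'E'
from fit import *
from station import *
p=get_image("wrist");W=cloud(p);np.savez("pics/w1.npz",**p);cv2.imwrite("pics/w1.png",p["frame"][:,:,::-1])
print(p["T"].round(3).tolist())
c=[d for d in cut_out(p,"bail_grip")][:2];print([(d["score"],d["box"]) for d in c])
z=W[...,2];m=(p["range_z"]>0)&(z>.112)&(z<.145)&(np.abs((W-BAR)@SX)<.02)&(np.abs((W-BAR)@SY)<.02)
P=W[m];print(m.sum(),P.mean(0),np.percentile(P,[5,50,95],axis=0).round(4),line(P[:,:2]))
E
```

```text
clock: 2.37
ee_pos: [0.4052, 0.1151, 0.2017]
eef_rot: [0.0, 0.057, 0.998, 0.0]
contact_force: [-0.6, 0.1, -0.3]
finger_gap: 0.466
finger_force: 0.0
[[0.114, 0.944, 0.31, 0.325], [0.994, -0.108, -0.034, 0.123], [0.001, 0.312, -0.95, 0.344], [0.0, 0.0, 0.0, 1.0]]
[(0.31, [463.5, 274.4, 298.7, 230.0])]
778 [0.40498619 0.11319079 0.13011333] [[0.3876 0.1084 0.1277]
 [0.4048 0.1132 0.1303]
 [0.423  0.118  0.1318]] (array([0.40498619, 0.11319079]), array([ 0.99387577, -0.11050322]))
```

View pics/w1.png

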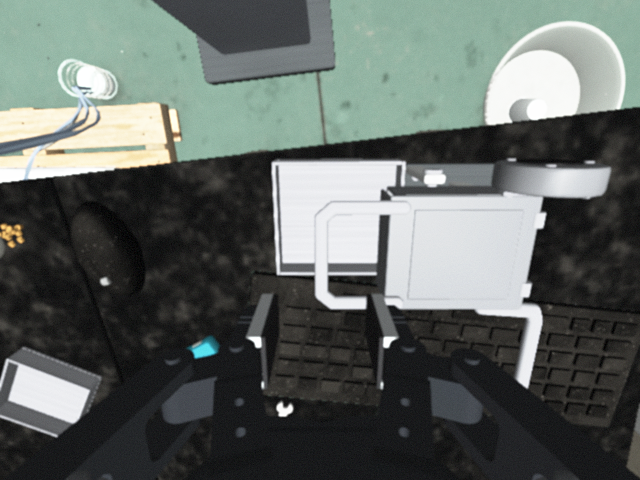

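The wrist view shows the bail bar at px (322,255) over the tray. It lies within 1 mm of my estimate and there are no obstructions. Descending and pinching lightly.

```bash
python3 -m handwheel '[{"x":0,"y":-0.002,"z":0.025,"rx":0,"ry":0,"rz":0,"claw":0.04},{"x":0,"y":-0.002,"z":0.05,"rx":0,"ry":0,"rz":0,"claw":0.04},{"x":0,"y":-0.002,"z":0.075,"rx":0,"ry":0,"rz":0,"claw":0.04},{"x":0,"y":-0.002,"z":0.093,"rx":0,"ry":0,"rz":0,"claw":0.04},{"x":0,"y":-0.002,"z":0.093,"rx":0,"ry":0,"rz":0,"claw":0.03},{"x":0,"y":-0.002,"z":0.093,"rx":0,"ry":0,"rz":0,"claw":0.02},{"x":0,"y":-0.002,"z":0.093,"rx":0,"ry":0,"rz":0,"claw":0.01},{"x":0,"y":-0.002,"z":0.093,"rx":0,"ry":0,"rz":0,"claw":0.0},{"x":0,"y":-0.002,"z":0.093,"rx":0,"ry":0,"rz":0,"claw":0.0},{"x":0,"y":-0.002,"z":0.093,"rx":0,"ry":0,"rz":0,"claw":0.0}]' 20
cat >> h.py <<'E'
def bail(th,tilt=0):
    c,s=np.cos(th),np.sin(th);a=-.143*c+.004*s;b=.143*s+.004*c
    t=np.radians(tilt);return HINGE+a*SX+b*UP+.019*(-np.sin(t)*SX-np.cos(t)*UP)
def theta(tilt=0):
    from station import get_obs
    o=get_obs();t=np.radians(tilt);v=o["ee_pos"]-.019*(-np.sin(t)*SX-np.cos(t)*UP)-HINGE
    return np.arctan2(v@UP,-(v@SX))-.028, np.hypot(v@UP,v@SX)
E
python3 - <<'E'
from h import *
b0=bail(0)
for th in np.arange(.1,1.45,.1):
    d=bail(th)-b0;print(round(th,1),(np.array([d@SX,-d@UP])*1000).round(1))
E
```

```text
clock: 3.3
ee_pos: [0.4058, 0.1136, 0.1096]
eef_rot: [0.001, 0.057, 0.998, 0.001]
contact_force: [-0.1, 4.8, -0.7]
finger_gap: 0.095
finger_force: 19.7
0.1 [  1.1 -14.3]
0.2 [  3.6 -28.3]
0.3 [  7.6 -42.1]
0.4 [ 12.8 -55.4]
0.5 [ 19.4 -68.1]
0.6 [ 27.2 -80. ]
0.7 [ 36.2 -91.2]
0.8 [  46.2 -101.4]
0.9 [  57.2 -110.5]
1.0 [  69.1 -118.5]
1.1 [  81.7 -125.3]
1.2 [  94.9 -130.7]
1.3 [ 108.6 -134.9]
1.4 [ 122.6 -137.6]
```

```bash
python3 -m handwheel '[{"x":0,"y":0.001,"z":-0.004,"rx":0,"ry":0,"rz":0,"claw":0},{"x":0,"y":0.0015,"z":-0.009,"rx":0,"ry":0,"rz":0,"claw":0},{"x":0,"y":0.002,"z":-0.014,"rx":0,"ry":0,"rz":0,"claw":0},{"x":0,"y":0.003,"z":-0.021,"rx":0,"ry":0,"rz":0,"claw":0},{"x":0,"y":0.0045,"z":-0.028,"rx":0,"ry":0,"rz":0,"claw":0},{"x":0,"y":0.0065,"z":-0.035,"rx":0,"ry":0,"rz":0,"claw":0},{"x":0,"y":0.0085,"z":-0.042,"rx":0,"ry":0,"rz":0,"claw":0},{"x":0,"y":0.011,"z":-0.0488,"rx":0,"ry":0,"rz":0,"claw":0},{"x":0,"y":0.0138,"z":-0.0554,"rx":0,"ry":0,"rz":0,"claw":0},{"x":0,"y":0.0138,"z":-0.0554,"rx":0,"ry":0,"rz":0,"claw":0}]' 20
python3 -c "
from h import *
print(theta())"
```

```text
clock: 4.13
ee_pos: [0.407, 0.1269, 0.1654]
eef_rot: [0.001, 0.057, 0.998, 0.0]
contact_force: [0.9, 1.3, -2.1]
finger_gap: 0.097
finger_force: 19.5
(np.float64(0.41468922248322454), np.float64(0.1432865371614136))
```

```bash
python3 -m handwheel '[{"x":0,"y":0.003,"z":-0.006,"rx":0,"ry":0,"rz":0,"claw":0},{"x":0,"y":0.0066,"z":-0.0127,"rx":0,"ry":0,"rz":0,"claw":0},{"x":0,"y":0.0144,"z":-0.0246,"rx":0,"ry":0,"rz":0,"claw":0},{"x":0,"y":0.0234,"z":-0.0358,"rx":0,"ry":0,"rz":0,"claw":0},{"x":0,"y":0.0334,"z":-0.046,"rx":0,"ry":0,"rz":0,"claw":0},{"x":0,"y":0.0444,"z":-0.0551,"rx":0,"ry":0,"rz":0,"claw":0},{"x":0,"y":0.0563,"z":-0.0631,"rx":0,"ry":0,"rz":0,"claw":0},{"x":0,"y":0.0689,"z":-0.0699,"rx":0,"ry":0,"rz":0,"claw":0},{"x":0,"y":0.0755,"z":-0.0728,"rx":0,"ry":0,"rz":0,"claw":0},{"x":0,"y":0.0755,"z":-0.0728,"rx":0,"ry":0,"rz":0,"claw":0}]' 20
python3 - <<'E'
from h import *
print(theta());delta(bail(1.3))
o=bail(1.3)
for th,t in [(1.4,8),(1.5,12),(1.6,16),(1.7,20),(1.8,24),(1.9,28),(2.0,32),(2.1,35)]:
    d=bail(th,t)-o;print(th,t,(np.array([d@SX,-d@UP])*1000).round(1))
E
```

```text
clock: 4.97
ee_pos: [0.4155, 0.2016, 0.2391]
eef_rot: [0.001, 0.057, 0.998, -0.0]
contact_force: [-1.2, -3.1, 7.5]
finger_gap: 0.091
finger_force: 20.3
(np.float64(1.1604567780551287), np.float64(0.145636722912259))
shift mm [-0.  19.9 -3.8] turn [-0.   0.1 -0. ]
1.4 8 [11.4 -2.9]
1.5 12 [24.3 -4.5]
1.6 16 [37.3 -4.7]
1.7 20 [50.3 -3.6]
1.8 24 [63.1 -1.1]
1.9 28 [75.5  2.6]
2.0 32 [87.5  7.6]
2.1 35 [99.1 14. ]
```

```bash
python3 -m handwheel '[{"x":0,"y":0,"z":0,"rx":0,"ry":0,"rz":0,"claw":0.013},{"x":0,"y":0,"z":0,"rx":0,"ry":0,"rz":0,"claw":0.013},{"x":0,"y":0.003,"z":-0.001,"rx":1,"ry":0,"rz":0,"claw":0.013},{"x":0,"y":0.008,"z":-0.002,"rx":2,"ry":0,"rz":0,"claw":0.013},{"x":0,"y":0.014,"z":-0.003,"rx":3,"ry":0,"rz":0,"claw":0.013},{"x":0,"y":0.020,"z":-0.0043,"rx":5,"ry":0,"rz":0,"claw":0.013},{"x":0,"y":0.026,"z":-0.0055,"rx":6.5,"ry":0,"rz":0,"claw":0.013},{"x":0,"y":0.0313,"z":-0.0067,"rx":8,"ry":0,"rz":0,"claw":0.013},{"x":0,"y":0.0313,"z":-0.0067,"rx":8,"ry":0,"rz":0,"claw":0.013},{"x":0,"y":0.0313,"z":-0.0067,"rx":8,"ry":0,"rz":0,"claw":0.013}]' 20
python3 - <<'E'
from h import *
from fit import line
from station import *
print(theta(8))
p=get_image("wrist");W=cloud(p);np.savez("pics/w2.npz",**p)
q=W-HINGE;a,b,c=q@SX,q@UP,q@SY
m=(p["range_z"]>0)&(b>.05)&(b<.17)&(abs(c)<.05)&(a>-.09)&(a<.03)
cv2.imwrite("pics/w2.png",p["frame"][:,:,::-1])
H,xe,ye=np.histogram2d(a[m],b[m],bins=[12,12]);print(xe.round(3),ye.round(3));print(H.T.astype(int)[::-1])
E
```

```text
clock: 5.8
ee_pos: [0.4186, 0.2333, 0.2427]
eef_rot: [-0.004, 0.056, 0.996, -0.07]
contact_force: [0.6, 0.1, -0.1]
finger_gap: 0.153
finger_force: 0.0
(np.float64(1.4006774362612726), np.float64(0.13994622348965496))
[-0.058 -0.051 -0.044 -0.037 -0.029 -0.022 -0.015 -0.008 -0.001  0.006
  0.013  0.02   0.028] [0.05 0.06 0.07 0.08 0.09 0.1  0.11 0.12 0.13 0.14 0.15 0.16 0.17]
[[  12   80  208  364  400    0  231  495  340  729  568  429]
 [   0    0   37  129  490    0  478  138   91   54   22    0]
 [   0    0  129  223 1546 1647  259  197   32    0    0    0]
 [   0    0  142  171  155  491  227  194    2    0    0    0]
 [   0    0   25   79    3  413  161   90    0    0    0    0]
 [   0    0    0    0    0  192   91    0    0    0    0    0]
 [   0    0    0    0    0   68  110    0    0    0    0    0]
 [ 130  816  935  527  487  973  115    0    0    0    0    0]
 [ 933  235    3    0    0   25  361    0    0    0    0    0]
 [   0    0    0    0    0    1  336    0    0    0    0    0]
 [   0    0    0    0    0    0  356    0    0    0    0    0]
 [   0    0    0    0    0    0  101  257    0    0    0    0]]
```

View pics/w2.png

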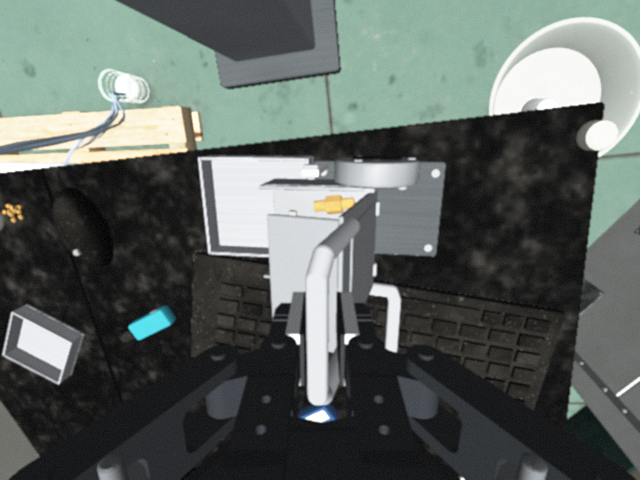

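The view shows the lid upright with the bail bar caged between the fingers near px (320,330), and the brass fitting in the box at (333,204). Next I'll push back in small steps and feel for the detent.

```bash
cat > chk.py <<'E'
# print lid angle guess, tangential/radial/lateral force on the tool; exit 1 if tangential resistance is large
import sys
from h import *
from station import get_obs
o=get_obs();q=o["eef_rot"];zt=R.from_quat([q[1],q[2],q[3],q[0]]).apply([0,0,1])
v=o["ee_pos"]-.019*zt-HINGE;a,b=v@SX,v@UP;r=np.hypot(a,b);th=np.arctan2(b,-a)-.028
t=(b*SX-a*UP)/r;d=(a*SX+b*UP)/r;F=np.array(o["contact_force"])
print(f"t={o['clock']:.2f} th={th:.3f} r={r:.4f} tilt={np.degrees(np.arctan2(-(zt@SX),-(zt@UP))):.1f} Ftan={F@t:.1f} Frad={F@d:.1f} Flat={F@SY:.1f} pad={o['finger_force']:.1f}")
sys.exit(1 if F@t<-float(sys.argv[1] if len(sys.argv)>1 else 4) else 0)
E
python3 - <<'E'
from h import *
o=bail(1.4,8);A=R.from_rotvec(np.radians(8)*SY)*R.from_matrix(np.c_[SY,SX,-UP])
for th in np.arange(1.45,1.86,.05): print(round(th,2),(A.inv().apply(bail(th,8)-o)*1000).round(1))
E
python3 chk.py; python3 -m handwheel '[{"x":0,"y":0.0015,"z":0,"rx":0,"ry":0,"rz":0,"claw":0.013},{"x":0,"y":0.0035,"z":0,"rx":0,"ry":0,"rz":0,"claw":0.013},{"x":0,"y":0.0055,"z":0.0005,"rx":0,"ry":0,"rz":0,"claw":0.013},{"x":0,"y":0.0075,"z":0.0005,"rx":0,"ry":0,"rz":0,"claw":0.013},{"x":0,"y":0.009,"z":0.0005,"rx":0,"ry":0,"rz":0,"claw":0.013},{"x":0,"y":0.0105,"z":0.001,"rx":0,"ry":0,"rz":0,"claw":0.013},{"x":0,"y":0.012,"z":0.001,"rx":0,"ry":0,"rz":0,"claw":0.013},{"x":0,"y":0.0135,"z":0.001,"rx":0,"ry":0,"rz":0,"claw":0.013},{"x":0,"y":0.014,"z":0.001,"rx":0,"ry":0,"rz":0,"claw":0.013},{"x":0,"y":0.014,"z":0.001,"rx":0,"ry":0,"rz":0,"claw":0.013}]' 20; python3 chk.py
```

```text
1.45 [-0.   6.9 -1.8]
1.5 [-0.  13.9 -3.3]
1.55 [-0.  21.  -4.4]
1.6 [-0.  28.1 -5.2]
1.65 [ 0.  35.2 -5.6]
1.7 [ 0.  42.4 -5.6]
1.75 [-0.  49.5 -5.3]
1.8 [-0.  56.6 -4.7]
1.85 [ 0.  63.7 -3.7]
t=5.85 th=1.397 r=0.1401 tilt=8.0 Ftan=-0.0 Frad=-0.3 Flat=0.0 pad=0.0
clock: 6.68
ee_pos: [0.4203, 0.2463, 0.2402]
eef_rot: [-0.004, 0.057, 0.996, -0.07]
contact_force: [0.2, -0.3, 0.1]
finger_gap: 0.156
finger_force: 0.0
t=6.68 th=1.493 r=0.1362 tilt=8.0 Ftan=-0.3 Frad=0.1 Flat=-0.2 pad=0.0
```

```bash
python3 -m handwheel '[{"x":0,"y":0.0015,"z":-0.002,"rx":0,"ry":0,"rz":0,"claw":0.013},{"x":0,"y":0.003,"z":-0.004,"rx":0,"ry":0,"rz":0,"claw":0.013},{"x":0,"y":0.0045,"z":-0.006,"rx":0,"ry":0,"rz":0,"claw":0.013},{"x":0,"y":0.006,"z":-0.007,"rx":0,"ry":0,"rz":0,"claw":0.013},{"x":0,"y":0.008,"z":-0.007,"rx":0,"ry":0,"rz":0,"claw":0.013},{"x":0,"y":0.0095,"z":-0.0075,"rx":0,"ry":0,"rz":0,"claw":0.013},{"x":0,"y":0.011,"z":-0.0075,"rx":0,"ry":0,"rz":0,"claw":0.013},{"x":0,"y":0.0125,"z":-0.0075,"rx":0,"ry":0,"rz":0,"claw":0.013},{"x":0,"y":0.014,"z":-0.0075,"rx":0,"ry":0,"rz":0,"claw":0.013},{"x":0,"y":0.014,"z":-0.0075,"rx":0,"ry":0,"rz":0,"claw":0.013}]' 20 >/dev/null; python3 chk.py 2 && python3 -m handwheel '[{"x":0,"y":0.0015,"z":0,"rx":0,"ry":0,"rz":0,"claw":0.013},{"x":0,"y":0.003,"z":0,"rx":0,"ry":0,"rz":0,"claw":0.013},{"x":0,"y":0.0045,"z":0,"rx":0,"ry":0,"rz":0,"claw":0.013},{"x":0,"y":0.006,"z":0,"rx":0,"ry":0,"rz":0,"claw":0.013},{"x":0,"y":0.0075,"z":0,"rx":0,"ry":0,"rz":0,"claw":0.013},{"x":0,"y":0.009,"z":0,"rx":0,"ry":0,"rz":0,"claw":0.013},{"x":0,"y":0.0095,"z":0,"rx":0,"ry":0,"rz":0,"claw":0.013},{"x":0,"y":0.01,"z":0,"rx":0,"ry":0,"rz":0,"claw":0.013},{"x":0,"y":0.01,"z":0,"rx":0,"ry":0,"rz":0,"claw":0.013},{"x":0,"y":0.01,"z":0,"rx":0,"ry":0,"rz":0,"claw":0.013}]' 20 >/dev/null; python3 chk.py 2
```

```text
t=7.52 th=1.601 r=0.1416 tilt=8.0 Ftan=0.3 Frad=0.8 Flat=0.7 pad=0.0
t=8.35 th=1.670 r=0.1413 tilt=8.0 Ftan=-0.7 Frad=0.3 Flat=-0.0 pad=0.0
```

```bash
python3 -m handwheel '[{"x":0,"y":0.0015,"z":0,"rx":0.7,"ry":0,"rz":0,"claw":0.013},{"x":0,"y":0.003,"z":0,"rx":1.4,"ry":0,"rz":0,"claw":0.013},{"x":0,"y":0.0045,"z":0,"rx":2.1,"ry":0,"rz":0,"claw":0.013},{"x":0,"y":0.006,"z":0.0001,"rx":2.8,"ry":0,"rz":0,"claw":0.013},{"x":0,"y":0.0075,"z":0.0002,"rx":3.5,"ry":0,"rz":0,"claw":0.013},{"x":0,"y":0.0085,"z":0.0003,"rx":4,"ry":0,"rz":0,"claw":0.013},{"x":0,"y":0.0085,"z":0.0003,"rx":4,"ry":0,"rz":0,"claw":0.013},{"x":0,"y":0.0085,"z":0.0003,"rx":4,"ry":0,"rz":0,"claw":0.013},{"x":0,"y":0.0085,"z":0.0003,"rx":4,"ry":0,"rz":0,"claw":0.013},{"x":0,"y":0.0085,"z":0.0003,"rx":4,"ry":0,"rz":0,"claw":0.013}]' 20 >/dev/null; python3 chk.py 1.3 && python3 -m handwheel '[{"x":0,"y":0.0015,"z":0,"rx":0.7,"ry":0,"rz":0,"claw":0.013},{"x":0,"y":0.003,"z":0,"rx":1.4,"ry":0,"rz":0,"claw":0.013},{"x":0,"y":0.0045,"z":0,"rx":2.1,"ry":0,"rz":0,"claw":0.013},{"x":0,"y":0.006,"z":0.0001,"rx":2.8,"ry":0,"rz":0,"claw":0.013},{"x":0,"y":0.0075,"z":0.0002,"rx":3.5,"ry":0,"rz":0,"claw":0.013},{"x":0,"y":0.0085,"z":0.0003,"rx":4,"ry":0,"rz":0,"claw":0.013},{"x":0,"y":0.0085,"z":0.0003,"rx":4,"ry":0,"rz":0,"claw":0.013},{"x":0,"y":0.0085,"z":0.0003,"rx":4,"ry":0,"rz":0,"claw":0.013},{"x":0,"y":0.0085,"z":0.0003,"rx":4,"ry":0,"rz":0,"claw":0.013},{"x":0,"y":0.0085,"z":0.0003,"rx":4,"ry":0,"rz":0,"claw":0.013}]' 20 >/dev/null; python3 chk.py 1.3
```

```text
t=9.18 th=1.738 r=0.1413 tilt=12.0 Ftan=-0.4 Frad=-0.3 Flat=0.1 pad=0.0
t=10.02 th=1.808 r=0.1412 tilt=16.0 Ftan=0.7 Frad=0.1 Flat=-0.1 pad=0.1
```

```bash
python3 -m handwheel '[{"x":0,"y":0.001,"z":0,"rx":0.5,"ry":0,"rz":0,"claw":0.013},{"x":0,"y":0.002,"z":0,"rx":1,"ry":0,"rz":0,"claw":0.013},{"x":0,"y":0.003,"z":0,"rx":1.5,"ry":0,"rz":0,"claw":0.013},{"x":0,"y":0.0043,"z":0.0001,"rx":2,"ry":0,"rz":0,"claw":0.013},{"x":0,"y":0.0043,"z":0.0001,"rx":2,"ry":0,"rz":0,"claw":0.013},{"x":0,"y":0.0043,"z":0.0001,"rx":2,"ry":0,"rz":0,"claw":0.013},{"x":0,"y":0.0043,"z":0.0001,"rx":2,"ry":0,"rz":0,"claw":0.013},{"x":0,"y":0.0043,"z":0.0001,"rx":2,"ry":0,"rz":0,"claw":0.013},{"x":0,"y":0.0043,"z":0.0001,"rx":2,"ry":0,"rz":0,"claw":0.013},{"x":0,"y":0.0043,"z":0.0001,"rx":2,"ry":0,"rz":0,"claw":0.013}]' 20 >/dev/null; python3 chk.py 1.3 && python3 -m handwheel '[{"x":0,"y":0.001,"z":0,"rx":0.5,"ry":0,"rz":0,"claw":0.013},{"x":0,"y":0.002,"z":0,"rx":1,"ry":0,"rz":0,"claw":0.013},{"x":0,"y":0.003,"z":0,"rx":1.5,"ry":0,"rz":0,"claw":0.013},{"x":0,"y":0.0043,"z":0.0001,"rx":2,"ry":0,"rz":0,"claw":0.013},{"x":0,"y":0.0043,"z":0.0001,"rx":2,"ry":0,"rz":0,"claw":0.013},{"x":0,"y":0.0043,"z":0.0001,"rx":2,"ry":0,"rz":0,"claw":0.013},{"x":0,"y":0.0043,"z":0.0001,"rx":2,"ry":0,"rz":0,"claw":0.013},{"x":0,"y":0.0043,"z":0.0001,"rx":2,"ry":0,"rz":0,"claw":0.013},{"x":0,"y":0.0043,"z":0.0001,"rx":2,"ry":0,"rz":0,"claw":0.013},{"x":0,"y":0.0043,"z":0.0001,"rx":2,"ry":0,"rz":0,"claw":0.013}]' 20 >/dev/null; python3 chk.py 1.3 && python3 -m handwheel '[{"x":0,"y":0.001,"z":0,"rx":0.5,"ry":0,"rz":0,"claw":0.013},{"x":0,"y":0.002,"z":0,"rx":1,"ry":0,"rz":0,"claw":0.013},{"x":0,"y":0.003,"z":0,"rx":1.5,"ry":0,"rz":0,"claw":0.013},{"x":0,"y":0.0043,"z":0.0001,"rx":2,"ry":0,"rz":0,"claw":0.013},{"x":0,"y":0.0043,"z":0.0001,"rx":2,"ry":0,"rz":0,"claw":0.013},{"x":0,"y":0.0043,"z":0.0001,"rx":2,"ry":0,"rz":0,"claw":0.013},{"x":0,"y":0.0043,"z":0.0001,"rx":2,"ry":0,"rz":0,"claw":0.013},{"x":0,"y":0.0043,"z":0.0001,"rx":2,"ry":0,"rz":0,"claw":0.013},{"x":0,"y":0.0043,"z":0.0001,"rx":2,"ry":0,"rz":0,"claw":0.013},{"x":0,"y":0.0043,"z":0.0001,"rx":2,"ry":0,"rz":0,"claw":0.013}]' 20 >/dev/null; python3 chk.py 1.3
```

```text
t=10.85 th=1.843 r=0.1411 tilt=18.0 Ftan=0.0 Frad=0.4 Flat=0.5 pad=0.0
t=11.68 th=1.879 r=0.1409 tilt=20.0 Ftan=-0.5 Frad=-0.3 Flat=0.4 pad=0.1
t=12.52 th=1.914 r=0.1408 tilt=22.0 Ftan=-1.6 Frad=-0.7 Flat=-0.2 pad=0.3
```

```bash
python3 -m handwheel '[{"x":0,"y":0.001,"z":0,"rx":0.5,"ry":0,"rz":0,"claw":0.013},{"x":0,"y":0.002,"z":0,"rx":1,"ry":0,"rz":0,"claw":0.013},{"x":0,"y":0.003,"z":0,"rx":1.5,"ry":0,"rz":0,"claw":0.013},{"x":0,"y":0.003,"z":0.0001,"rx":1.5,"ry":0,"rz":0,"claw":0.013},{"x":0,"y":0.003,"z":0.0001,"rx":1.5,"ry":0,"rz":0,"claw":0.013},{"x":0,"y":0.003,"z":0.0001,"rx":1.5,"ry":0,"rz":0,"claw":0.013},{"x":0,"y":0.003,"z":0.0001,"rx":1.5,"ry":0,"rz":0,"claw":0.013},{"x":0,"y":0.003,"z":0.0001,"rx":1.5,"ry":0,"rz":0,"claw":0.013},{"x":0,"y":0.003,"z":0.0001,"rx":1.5,"ry":0,"rz":0,"claw":0.013},{"x":0,"y":0.003,"z":0.0001,"rx":1.5,"ry":0,"rz":0,"claw":0.013}]' 20 >/dev/null; python3 chk.py 3.5 && python3 -m handwheel '[{"x":0,"y":0.001,"z":0,"rx":0.5,"ry":0,"rz":0,"claw":0.013},{"x":0,"y":0.002,"z":0,"rx":1,"ry":0,"rz":0,"claw":0.013},{"x":0,"y":0.003,"z":0,"rx":1.5,"ry":0,"rz":0,"claw":0.013},{"x":0,"y":0.003,"z":0.0001,"rx":1.5,"ry":0,"rz":0,"claw":0.013},{"x":0,"y":0.003,"z":0.0001,"rx":1.5,"ry":0,"rz":0,"claw":0.013},{"x":0,"y":0.003,"z":0.0001,"rx":1.5,"ry":0,"rz":0,"claw":0.013},{"x":0,"y":0.003,"z":0.0001,"rx":1.5,"ry":0,"rz":0,"claw":0.013},{"x":0,"y":0.003,"z":0.0001,"rx":1.5,"ry":0,"rz":0,"claw":0.013},{"x":0,"y":0.003,"z":0.0001,"rx":1.5,"ry":0,"rz":0,"claw":0.013},{"x":0,"y":0.003,"z":0.0001,"rx":1.5,"ry":0,"rz":0,"claw":0.013}]' 20 >/dev/null; python3 chk.py 3.5
```

```text
t=13.35 th=1.939 r=0.1407 tilt=23.5 Ftan=-2.1 Frad=-0.6 Flat=0.7 pad=0.5
t=14.18 th=1.964 r=0.1405 tilt=25.0 Ftan=-1.4 Frad=0.1 Flat=0.7 pad=0.6
```

```bash
python3 -m handwheel '[{"x":0,"y":0.001,"z":0,"rx":0.5,"ry":0,"rz":0,"claw":0.013},{"x":0,"y":0.002,"z":0,"rx":1,"ry":0,"rz":0,"claw":0.013},{"x":0,"y":0.003,"z":0,"rx":1.5,"ry":0,"rz":0,"claw":0.013},{"x":0,"y":0.003,"z":-0.0001,"rx":1.5,"ry":0,"rz":0,"claw":0.013},{"x":0,"y":0.003,"z":-0.0001,"rx":1.5,"ry":0,"rz":0,"claw":0.013},{"x":0,"y":0.003,"z":-0.0001,"rx":1.5,"ry":0,"rz":0,"claw":0.013},{"x":0,"y":0.003,"z":-0.0001,"rx":1.5,"ry":0,"rz":0,"claw":0.013},{"x":0,"y":0.003,"z":-0.0001,"rx":1.5,"ry":0,"rz":0,"claw":0.013},{"x":0,"y":0.003,"z":-0.0001,"rx":1.5,"ry":0,"rz":0,"claw":0.013},{"x":0,"y":0.003,"z":-0.0001,"rx":1.5,"ry":0,"rz":0,"claw":0.013}]' 20 >/dev/null; python3 chk.py 3.5 && python3 -m handwheel '[{"x":0,"y":0.001,"z":0,"rx":0.5,"ry":0,"rz":0,"claw":0.013},{"x":0,"y":0.002,"z":0,"rx":1,"ry":0,"rz":0,"claw":0.013},{"x":0,"y":0.003,"z":0,"rx":1.5,"ry":0,"rz":0,"claw":0.013},{"x":0,"y":0.003,"z":-0.0001,"rx":1.5,"ry":0,"rz":0,"claw":0.013},{"x":0,"y":0.003,"z":-0.0001,"rx":1.5,"ry":0,"rz":0,"claw":0.013},{"x":0,"y":0.003,"z":-0.0001,"rx":1.5,"ry":0,"rz":0,"claw":0.013},{"x":0,"y":0.003,"z":-0.0001,"rx":1.5,"ry":0,"rz":0,"claw":0.013},{"x":0,"y":0.003,"z":-0.0001,"rx":1.5,"ry":0,"rz":0,"claw":0.013},{"x":0,"y":0.003,"z":-0.0001,"rx":1.5,"ry":0,"rz":0,"claw":0.013},{"x":0,"y":0.003,"z":-0.0001,"rx":1.5,"ry":0,"rz":0,"claw":0.013}]' 20 >/dev/null; python3 chk.py 3.5 && python3 -m handwheel '[{"x":0,"y":0.001,"z":0,"rx":0.5,"ry":0,"rz":0,"claw":0.013},{"x":0,"y":0.002,"z":0,"rx":1,"ry":0,"rz":0,"claw":0.013},{"x":0,"y":0.003,"z":0,"rx":1.5,"ry":0,"rz":0,"claw":0.013},{"x":0,"y":0.003,"z":-0.0001,"rx":1.5,"ry":0,"rz":0,"claw":0.013},{"x":0,"y":0.003,"z":-0.0001,"rx":1.5,"ry":0,"rz":0,"claw":0.013},{"x":0,"y":0.003,"z":-0.0001,"rx":1.5,"ry":0,"rz":0,"claw":0.013},{"x":0,"y":0.003,"z":-0.0001,"rx":1.5,"ry":0,"rz":0,"claw":0.013},{"x":0,"y":0.003,"z":-0.0001,"rx":1.5,"ry":0,"rz":0,"claw":0.013},{"x":0,"y":0.003,"z":-0.0001,"rx":1.5,"ry":0,"rz":0,"claw":0.013},{"x":0,"y":0.003,"z":-0.0001,"rx":1.5,"ry":0,"rz":0,"claw":0.013}]' 20 >/dev/null; python3 chk.py 3.5
```

```text
t=15.02 th=1.989 r=0.1406 tilt=26.5 Ftan=-1.6 Frad=-0.2 Flat=-0.0 pad=0.5
t=15.85 th=2.014 r=0.1407 tilt=28.0 Ftan=-0.2 Frad=-0.9 Flat=-0.8 pad=0.3
t=16.68 th=2.039 r=0.1408 tilt=29.5 Ftan=-0.2 Frad=0.2 Flat=-0.0 pad=0.1
```

```bash
python3 -m handwheel '[{"x":0,"y":0.001,"z":0,"rx":0.5,"ry":0,"rz":0,"claw":0.013},{"x":0,"y":0.002,"z":0,"rx":1,"ry":0,"rz":0,"claw":0.013},{"x":0,"y":0.003,"z":0,"rx":1.5,"ry":0,"rz":0,"claw":0.013},{"x":0,"y":0.003,"z":-0.0001,"rx":1.5,"ry":0,"rz":0,"claw":0.013},{"x":0,"y":0.003,"z":-0.0001,"rx":1.5,"ry":0,"rz":0,"claw":0.013},{"x":0,"y":0.003,"z":-0.0001,"rx":1.5,"ry":0,"rz":0,"claw":0.013},{"x":0,"y":0.003,"z":-0.0001,"rx":1.5,"ry":0,"rz":0,"claw":0.013},{"x":0,"y":0.003,"z":-0.0001,"rx":1.5,"ry":0,"rz":0,"claw":0.013},{"x":0,"y":0.003,"z":-0.0001,"rx":1.5,"ry":0,"rz":0,"claw":0.013},{"x":0,"y":0.003,"z":-0.0001,"rx":1.5,"ry":0,"rz":0,"claw":0.013}]' 20 >/dev/null; python3 chk.py 2.5 && python3 -m handwheel '[{"x":0,"y":0.001,"z":0,"rx":0.5,"ry":0,"rz":0,"claw":0.013},{"x":0,"y":0.002,"z":0,"rx":1,"ry":0,"rz":0,"claw":0.013},{"x":0,"y":0.003,"z":0,"rx":1.5,"ry":0,"rz":0,"claw":0.013},{"x":0,"y":0.003,"z":-0.0001,"rx":1.5,"ry":0,"rz":0,"claw":0.013},{"x":0,"y":0.003,"z":-0.0001,"rx":1.5,"ry":0,"rz":0,"claw":0.013},{"x":0,"y":0.003,"z":-0.0001,"rx":1.5,"ry":0,"rz":0,"claw":0.013},{"x":0,"y":0.003,"z":-0.0001,"rx":1.5,"ry":0,"rz":0,"claw":0.013},{"x":0,"y":0.003,"z":-0.0001,"rx":1.5,"ry":0,"rz":0,"claw":0.013},{"x":0,"y":0.003,"z":-0.0001,"rx":1.5,"ry":0,"rz":0,"claw":0.013},{"x":0,"y":0.003,"z":-0.0001,"rx":1.5,"ry":0,"rz":0,"claw":0.013}]' 20 >/dev/null; python3 chk.py 2.5 && python3 -m handwheel '[{"x":0,"y":0.001,"z":0,"rx":0.5,"ry":0,"rz":0,"claw":0.013},{"x":0,"y":0.002,"z":0,"rx":1,"ry":0,"rz":0,"claw":0.013},{"x":0,"y":0.003,"z":0,"rx":1.5,"ry":0,"rz":0,"claw":0.013},{"x":0,"y":0.003,"z":-0.0001,"rx":1.5,"ry":0,"rz":0,"claw":0.013},{"x":0,"y":0.003,"z":-0.0001,"rx":1.5,"ry":0,"rz":0,"claw":0.013},{"x":0,"y":0.003,"z":-0.0001,"rx":1.5,"ry":0,"rz":0,"claw":0.013},{"x":0,"y":0.003,"z":-0.0001,"rx":1.5,"ry":0,"rz":0,"claw":0.013},{"x":0,"y":0.003,"z":-0.0001,"rx":1.5,"ry":0,"rz":0,"claw":0.013},{"x":0,"y":0.003,"z":-0.0001,"rx":1.5,"ry":0,"rz":0,"claw":0.013},{"x":0,"y":0.003,"z":-0.0001,"rx":1.5,"ry":0,"rz":0,"claw":0.013}]' 20 >/dev/null; python3 chk.py 2.5
```

```text
t=17.52 th=2.063 r=0.1409 tilt=31.0 Ftan=0.2 Frad=-0.5 Flat=0.1 pad=0.0
t=18.35 th=2.088 r=0.1410 tilt=32.5 Ftan=-0.4 Frad=0.4 Flat=0.0 pad=0.0
t=19.18 th=2.113 r=0.1411 tilt=34.0 Ftan=-0.0 Frad=-0.7 Flat=0.5 pad=0.0
```

```bash
python3 -m handwheel '[{"x":0,"y":0.001,"z":0,"rx":0.5,"ry":0,"rz":0,"claw":0.013},{"x":0,"y":0.002,"z":0,"rx":1,"ry":0,"rz":0,"claw":0.013},{"x":0,"y":0.003,"z":0,"rx":1.5,"ry":0,"rz":0,"claw":0.013},{"x":0,"y":0.003,"z":0,"rx":1.5,"ry":0,"rz":0,"claw":0.013},{"x":0,"y":0.003,"z":0,"rx":1.5,"ry":0,"rz":0,"claw":0.013},{"x":0,"y":0.003,"z":0,"rx":1.5,"ry":0,"rz":0,"claw":0.013},{"x":0,"y":0.003,"z":0,"rx":1.5,"ry":0,"rz":0,"claw":0.013},{"x":0,"y":0.003,"z":0,"rx":1.5,"ry":0,"rz":0,"claw":0.013},{"x":0,"y":0.003,"z":0,"rx":1.5,"ry":0,"rz":0,"claw":0.013},{"x":0,"y":0.003,"z":0,"rx":1.5,"ry":0,"rz":0,"claw":0.013}]' 20 >/dev/null; python3 chk.py 2.5 && python3 -m handwheel '[{"x":0,"y":0.001,"z":0,"rx":0.5,"ry":0,"rz":0,"claw":0.013},{"x":0,"y":0.002,"z":0,"rx":1,"ry":0,"rz":0,"claw":0.013},{"x":0,"y":0.003,"z":0,"rx":1.5,"ry":0,"rz":0,"claw":0.013},{"x":0,"y":0.003,"z":0,"rx":1.5,"ry":0,"rz":0,"claw":0.013},{"x":0,"y":0.003,"z":0,"rx":1.5,"ry":0,"rz":0,"claw":0.013},{"x":0,"y":0.003,"z":0,"rx":1.5,"ry":0,"rz":0,"claw":0.013},{"x":0,"y":0.003,"z":0,"rx":1.5,"ry":0,"rz":0,"claw":0.013},{"x":0,"y":0.003,"z":0,"rx":1.5,"ry":0,"rz":0,"claw":0.013},{"x":0,"y":0.003,"z":0,"rx":1.5,"ry":0,"rz":0,"claw":0.013},{"x":0,"y":0.003,"z":0,"rx":1.5,"ry":0,"rz":0,"claw":0.013}]' 20 >/dev/null; python3 chk.py 2.5 && python3 -m handwheel '[{"x":0,"y":0.001,"z":0,"rx":0.5,"ry":0,"rz":0,"claw":0.013},{"x":0,"y":0.002,"z":0,"rx":1,"ry":0,"rz":0,"claw":0.013},{"x":0,"y":0.003,"z":0,"rx":1.5,"ry":0,"rz":0,"claw":0.013},{"x":0,"y":0.003,"z":0,"rx":1.5,"ry":0,"rz":0,"claw":0.013},{"x":0,"y":0.003,"z":0,"rx":1.5,"ry":0,"rz":0,"claw":0.013},{"x":0,"y":0.003,"z":0,"rx":1.5,"ry":0,"rz":0,"claw":0.013},{"x":0,"y":0.003,"z":0,"rx":1.5,"ry":0,"rz":0,"claw":0.013},{"x":0,"y":0.003,"z":0,"rx":1.5,"ry":0,"rz":0,"claw":0.013},{"x":0,"y":0.003,"z":0,"rx":1.5,"ry":0,"rz":0,"claw":0.013},{"x":0,"y":0.003,"z":0,"rx":1.5,"ry":0,"rz":0,"claw":0.013}]' 20 >/dev/null; python3 chk.py 2.5
```

```text
t=20.02 th=2.138 r=0.1410 tilt=35.5 Ftan=0.7 Frad=-0.5 Flat=0.2 pad=0.5
t=20.85 th=2.162 r=0.1410 tilt=37.0 Ftan=0.2 Frad=-0.3 Flat=-0.1 pad=0.3
t=21.68 th=2.187 r=0.1410 tilt=38.5 Ftan=0.2 Frad=-0.3 Flat=-0.4 pad=0.2
```

```bash
python3 -m handwheel '[{"x":0,"y":0.001,"z":0,"rx":0.5,"ry":0,"rz":0,"claw":0.013},{"x":0,"y":0.002,"z":0,"rx":1,"ry":0,"rz":0,"claw":0.013},{"x":0,"y":0.003,"z":0,"rx":1.5,"ry":0,"rz":0,"claw":0.013},{"x":0,"y":0.0037,"z":0,"rx":1.8,"ry":0,"rz":0,"claw":0.013},{"x":0,"y":0.0037,"z":0,"rx":1.8,"ry":0,"rz":0,"claw":0.013},{"x":0,"y":0.0037,"z":0,"rx":1.8,"ry":0,"rz":0,"claw":0.013},{"x":0,"y":0.0037,"z":0,"rx":1.8,"ry":0,"rz":0,"claw":0.013},{"x":0,"y":0.0037,"z":0,"rx":1.8,"ry":0,"rz":0,"claw":0.013},{"x":0,"y":0.0037,"z":0,"rx":1.8,"ry":0,"rz":0,"claw":0.013},{"x":0,"y":0.0037,"z":0,"rx":1.8,"ry":0,"rz":0,"claw":0.013}]' 20 >/dev/null; python3 chk.py 1.5 && python3 -m handwheel '[{"x":0,"y":0.001,"z":0,"rx":0.5,"ry":0,"rz":0,"claw":0.013},{"x":0,"y":0.002,"z":0,"rx":1,"ry":0,"rz":0,"claw":0.013},{"x":0,"y":0.003,"z":0,"rx":1.5,"ry":0,"rz":0,"claw":0.013},{"x":0,"y":0.0037,"z":0,"rx":1.8,"ry":0,"rz":0,"claw":0.013},{"x":0,"y":0.0037,"z":0,"rx":1.8,"ry":0,"rz":0,"claw":0.013},{"x":0,"y":0.0037,"z":0,"rx":1.8,"ry":0,"rz":0,"claw":0.013},{"x":0,"y":0.0037,"z":0,"rx":1.8,"ry":0,"rz":0,"claw":0.013},{"x":0,"y":0.0037,"z":0,"rx":1.8,"ry":0,"rz":0,"claw":0.013},{"x":0,"y":0.0037,"z":0,"rx":1.8,"ry":0,"rz":0,"claw":0.013},{"x":0,"y":0.0037,"z":0,"rx":1.8,"ry":0,"rz":0,"claw":0.013}]' 20 >/dev/null; python3 chk.py 1.5 && python3 -m handwheel '[{"x":0,"y":0.001,"z":0,"rx":0.5,"ry":0,"rz":0,"claw":0.013},{"x":0,"y":0.002,"z":0,"rx":1,"ry":0,"rz":0,"claw":0.013},{"x":0,"y":0.003,"z":0,"rx":1.5,"ry":0,"rz":0,"claw":0.013},{"x":0,"y":0.0037,"z":0,"rx":1.8,"ry":0,"rz":0,"claw":0.013},{"x":0,"y":0.0037,"z":0,"rx":1.8,"ry":0,"rz":0,"claw":0.013},{"x":0,"y":0.0037,"z":0,"rx":1.8,"ry":0,"rz":0,"claw":0.013},{"x":0,"y":0.0037,"z":0,"rx":1.8,"ry":0,"rz":0,"claw":0.013},{"x":0,"y":0.0037,"z":0,"rx":1.8,"ry":0,"rz":0,"claw":0.013},{"x":0,"y":0.0037,"z":0,"rx":1.8,"ry":0,"rz":0,"claw":0.013},{"x":0,"y":0.0037,"z":0,"rx":1.8,"ry":0,"rz":0,"claw":0.013}]' 20 >/dev/null; python3 chk.py 1.5
```

```text
t=22.52 th=2.217 r=0.1409 tilt=40.3 Ftan=0.6 Frad=-0.4 Flat=-0.0 pad=0.1
t=23.35 th=2.248 r=0.1409 tilt=42.1 Ftan=0.2 Frad=-0.0 Flat=0.6 pad=0.0
t=24.18 th=2.279 r=0.1408 tilt=43.9 Ftan=-0.7 Frad=-0.1 Flat=-1.1 pad=0.1
```

```bash
python3 -m handwheel '[{"x":0,"y":0.001,"z":0,"rx":0.5,"ry":0,"rz":0,"claw":0.013},{"x":0,"y":0.002,"z":0,"rx":1,"ry":0,"rz":0,"claw":0.013},{"x":0,"y":0.003,"z":0,"rx":1.5,"ry":0,"rz":0,"claw":0.013},{"x":0,"y":0.003,"z":0,"rx":1.5,"ry":0,"rz":0,"claw":0.013},{"x":0,"y":0.003,"z":0,"rx":1.5,"ry":0,"rz":0,"claw":0.013},{"x":0,"y":0.003,"z":0,"rx":1.5,"ry":0,"rz":0,"claw":0.013},{"x":0,"y":0.003,"z":0,"rx":1.5,"ry":0,"rz":0,"claw":0.013},{"x":0,"y":0.003,"z":0,"rx":1.5,"ry":0,"rz":0,"claw":0.013},{"x":0,"y":0.003,"z":0,"rx":1.5,"ry":0,"rz":0,"claw":0.013},{"x":0,"y":0.003,"z":0,"rx":1.5,"ry":0,"rz":0,"claw":0.013}]' 20 >/dev/null; python3 chk.py 1.5 && python3 -m handwheel '[{"x":0,"y":0.001,"z":0,"rx":0.5,"ry":0,"rz":0,"claw":0.013},{"x":0,"y":0.002,"z":0,"rx":1,"ry":0,"rz":0,"claw":0.013},{"x":0,"y":0.003,"z":0,"rx":1.5,"ry":0,"rz":0,"claw":0.013},{"x":0,"y":0.003,"z":0,"rx":1.5,"ry":0,"rz":0,"claw":0.013},{"x":0,"y":0.003,"z":0,"rx":1.5,"ry":0,"rz":0,"claw":0.013},{"x":0,"y":0.003,"z":0,"rx":1.5,"ry":0,"rz":0,"claw":0.013},{"x":0,"y":0.003,"z":0,"rx":1.5,"ry":0,"rz":0,"claw":0.013},{"x":0,"y":0.003,"z":0,"rx":1.5,"ry":0,"rz":0,"claw":0.013},{"x":0,"y":0.003,"z":0,"rx":1.5,"ry":0,"rz":0,"claw":0.013},{"x":0,"y":0.003,"z":0,"rx":1.5,"ry":0,"rz":0,"claw":0.013}]' 20 >/dev/null; python3 chk.py 1.5 && python3 -m handwheel '[{"x":0,"y":0.001,"z":0,"rx":0.5,"ry":0,"rz":0,"claw":0.013},{"x":0,"y":0.002,"z":0,"rx":1,"ry":0,"rz":0,"claw":0.013},{"x":0,"y":0.003,"z":0,"rx":1.5,"ry":0,"rz":0,"claw":0.013},{"x":0,"y":0.003,"z":0,"rx":1.5,"ry":0,"rz":0,"claw":0.013},{"x":0,"y":0.003,"z":0,"rx":1.5,"ry":0,"rz":0,"claw":0.013},{"x":0,"y":0.003,"z":0,"rx":1.5,"ry":0,"rz":0,"claw":0.013},{"x":0,"y":0.003,"z":0,"rx":1.5,"ry":0,"rz":0,"claw":0.013},{"x":0,"y":0.003,"z":0,"rx":1.5,"ry":0,"rz":0,"claw":0.013},{"x":0,"y":0.003,"z":0,"rx":1.5,"ry":0,"rz":0,"claw":0.013},{"x":0,"y":0.003,"z":0,"rx":1.5,"ry":0,"rz":0,"claw":0.013}]' 20 >/dev/null; python3 chk.py 1.5
```

```text
t=25.02 th=2.304 r=0.1406 tilt=45.4 Ftan=-1.1 Frad=0.1 Flat=0.1 pad=0.5
t=25.85 th=2.328 r=0.1406 tilt=46.9 Ftan=-1.9 Frad=1.0 Flat=-0.4 pad=1.1
t=25.85 th=2.328 r=0.1406 tilt=46.9 Ftan=-1.9 Frad=1.0 Flat=-0.4 pad=1.1
```

```bash
python3 -m handwheel '[{"x":0,"y":0.0005,"z":0,"rx":0.25,"ry":0,"rz":0,"claw":0.013},{"x":0,"y":0.001,"z":0,"rx":0.5,"ry":0,"rz":0,"claw":0.013},{"x":0,"y":0.0015,"z":0,"rx":0.75,"ry":0,"rz":0,"claw":0.013},{"x":0,"y":0.002,"z":0,"rx":1,"ry":0,"rz":0,"claw":0.013},{"x":0,"y":0.002,"z":0,"rx":1,"ry":0,"rz":0,"claw":0.013},{"x":0,"y":0.002,"z":0,"rx":1,"ry":0,"rz":0,"claw":0.013},{"x":0,"y":0.002,"z":0,"rx":1,"ry":0,"rz":0,"claw":0.013},{"x":0,"y":0.002,"z":0,"rx":1,"ry":0,"rz":0,"claw":0.013},{"x":0,"y":0.002,"z":0,"rx":1,"ry":0,"rz":0,"claw":0.013},{"x":0,"y":0.002,"z":0,"rx":1,"ry":0,"rz":0,"claw":0.013}]' 20 >/dev/null; python3 chk.py 2.5
python3 - <<'E'
from h import *
from station import *
p=get_image("wrist");W=cloud(p);np.savez("pics/w3.npz",**p);cv2.imwrite("pics/w3.png",p["frame"][:,:,::-1])
q=W-HINGE;a,b,c=q@SX,q@UP,q@SY
m=(p["range_z"]>0)&(np.abs(W[...,2]-.016)<.008)&(abs(c)<.05)&(a>-.02)&(a<.07)
A=np.c_[a[m],c[m],np.ones(m.sum())];k,*_=np.linalg.lstsq(A,W[m][:,2],rcond=None);print("foot plane",m.sum(),k)
p=get_image("top");np.savez("pics/t3.npz",**p);cv2.imwrite("pics/t3.png",p["frame"][:,:,::-1])
E
```

```text
t=26.68 th=2.345 r=0.1405 tilt=47.9 Ftan=-2.7 Frad=1.8 Flat=0.4 pad=1.4
foot plane 8808 [-0.01383845 -0.00643315  0.01629678]
```

View pics/w3.png

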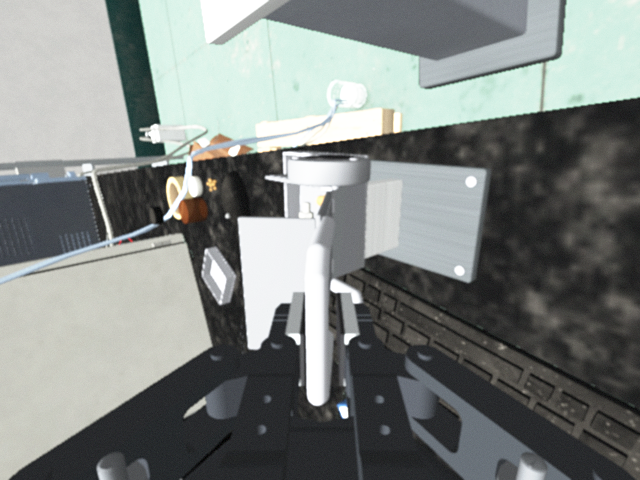

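The view shows the lid folded back with the bar between the fingers at (320,300). I'll check the stand's tilt against the bench and the earlier picture before pushing further.

```bash
python3 - <<'E'
from h import *
for n in ["w2","w3"]:
    p=dict(np.load(f"pics/{n}.npz"));W=cloud(p);q=W-HINGE;a,b,c=q@SX,q@UP,q@SY
    def pl(m,s):
        A=np.c_[a[m],c[m],np.ones(m.sum())];y=W[m][:,2]
        for _ in range(3):
            k,*_=np.linalg.lstsq(A,y,rcond=None);r=abs(y-A@k)<.004;A,y=A[r],y[r]
        print(n,s,len(y),k.round(4))
    ok=p["range_z"]>0
    pl(ok&(abs(W[...,2]-.016)<.008)&(abs(c)<.048)&(a>.0)&(a<.066),"foot")
    pl(ok&(abs(W[...,2])<.008)&(a>.08)&(a<.2)&(abs(c)<.06),"bench behind")
    g=ok&(abs(c)<.03)&(b>.02)&(a>-.07)&(a<.16)&(b<.2)
    # lid panel profile
    for lo in np.arange(.02,.17,.02):
        s=g&(abs(b-lo)<.002)&(abs(c)<.04)
        if s.sum()>10: print(round(lo,2),np.percentile(a[s],[5,50,95]).round(3),s.sum())
E
```

```text
w2 foot 4317 [ 0.004  -0.0013  0.0157]
w2 bench behind 13308 [-0.     -0.0034 -0.0002]
0.02 [-0.001 -0.001 -0.001] 45
0.04 [-0.005 -0.005 -0.004] 92
0.06 [-0.009 -0.008 -0.008] 120
0.08 [-0.014 -0.013 -0.012] 211
0.12 [-0.02  -0.016 -0.011] 17
0.14 [-0.039 -0.018 -0.002] 503
0.16 [-0.032 -0.002  0.017] 595
w3 foot 6694 [-0.0015 -0.0042  0.0159]
w3 bench behind 22583 [ 0.0024 -0.0018 -0.0008]
0.02 [0.024 0.024 0.025] 25
0.08 [0.055 0.058 0.107] 819
0.1 [0.091 0.146 0.158] 3926
0.12 [0.106 0.145 0.154] 820
0.14 [0.104 0.138 0.157] 2747
0.16 [0.104 0.113 0.147] 2398
```

The foot is flat and not rocked (about 0.004 rad from the bench, which is noise). The detent gave about 2 N at 1.94 and clicked near 2.0. The lid then led the fingers, and from about 2.29 the resistance rises steadily, which is the stop. I'll ease off, open to 25 mm and leave along the fingers, upwards.

```bash
python3 -m handwheel '[{"x":0,"y":-0.002,"z":0,"rx":0,"ry":0,"rz":0,"claw":0.013},{"x":0,"y":-0.004,"z":0,"rx":0,"ry":0,"rz":0,"claw":0.013},{"x":0,"y":-0.006,"z":0,"rx":0,"ry":0,"rz":0,"claw":0.015},{"x":0,"y":-0.006,"z":0,"rx":0,"ry":0,"rz":0,"claw":0.02},{"x":0,"y":-0.006,"z":0,"rx":0,"ry":0,"rz":0,"claw":0.024},{"x":0,"y":-0.006,"z":0,"rx":0,"ry":0,"rz":0,"claw":0.024},{"x":0,"y":-0.006,"z":0,"rx":0,"ry":0,"rz":0,"claw":0.024},{"x":0,"y":-0.006,"z":0,"rx":0,"ry":0,"rz":0,"claw":0.024},{"x":0,"y":-0.006,"z":0,"rx":0,"ry":0,"rz":0,"claw":0.024},{"x":0,"y":-0.006,"z":0,"rx":0,"ry":0,"rz":0,"claw":0.024}]' 20 ; python3 chk.py && python3 -m handwheel '[{"x":0,"y":-0.006,"z":-0.01,"rx":0,"ry":0,"rz":0,"claw":0.024},{"x":0,"y":-0.006,"z":-0.02,"rx":0,"ry":0,"rz":0,"claw":0.024},{"x":0,"y":-0.006,"z":-0.03,"rx":0,"ry":0,"rz":0,"claw":0.024},{"x":0,"y":-0.006,"z":-0.045,"rx":0,"ry":0,"rz":0,"claw":0.024},{"x":0,"y":-0.006,"z":-0.06,"rx":0,"ry":0,"rz":0,"claw":0.024},{"x":0,"y":-0.006,"z":-0.075,"rx":0,"ry":0,"rz":0,"claw":0.024},{"x":0,"y":-0.006,"z":-0.09,"rx":0,"ry":0,"rz":0,"claw":0.024},{"x":0,"y":-0.006,"z":-0.105,"rx":0,"ry":0,"rz":0,"claw":0.024},{"x":0,"y":-0.006,"z":-0.115,"rx":0,"ry":0,"rz":0,"claw":0.024},{"x":0,"y":-0.006,"z":-0.12,"rx":0,"ry":0,"rz":0,"claw":0.024}]' 20; python3 chk.py
python3 - <<'E'
from h import *
from station import *
p=get_image("wrist");W=cloud(p);np.savez("pics/w4.npz",**p);cv2.imwrite("pics/w4.png",p["frame"][:,:,::-1])
q=W-HINGE;a,b,c=q@SX,q@UP,q@SY;ok=p["range_z"]>0
r=np.hypot(a,b);th=np.arctan2(b,-a)
s=ok&(abs(c)<.02)&(r>.125)&(r<.16)&(b>.03)&(a<.14)
print("bar",s.sum(),np.percentile(th[s],[5,50,95]).round(3)-.028,np.median(r[s]))
s=ok&(abs(c)<.035)&(r>.03)&(r<.09)&(b>.01)
print("panel",s.sum(),np.percentile(th[s],[5,25,50,75,95]).round(3))
delta(LEV-.005*SY+np.array([0,0,.10]))
E
```

```text
clock: 27.62
ee_pos: [0.4308, 0.3381, 0.2122]
eef_rot: [-0.023, 0.052, 0.912, -0.405]
contact_force: [-0.6, 0.3, -0.1]
finger_gap: 0.28
finger_force: 0.0
t=27.62 th=2.304 r=0.1408 tilt=47.9 Ftan=0.2 Frad=0.1 Flat=0.7 pad=0.0
clock: 28.45
ee_pos: [0.4404, 0.4236, 0.2988]
eef_rot: [-0.022, 0.052, 0.913, -0.404]
contact_force: [0.8, -0.4, 1.1]
finger_gap: 0.281
finger_force: 0.0
t=28.45 th=2.313 r=0.2629 tilt=47.8 Ftan=-1.0 Frad=0.5 Flat=-0.8 pad=0.0
bar 616 [2.225 2.256 2.28 ] 0.14634922760846364
panel 533 [2.273 2.288 2.298 2.314 2.344]
shift mm [-108.2  -33.8  169.4] turn [-47.8   0.1  -0.1]
```

View pics/w4.png

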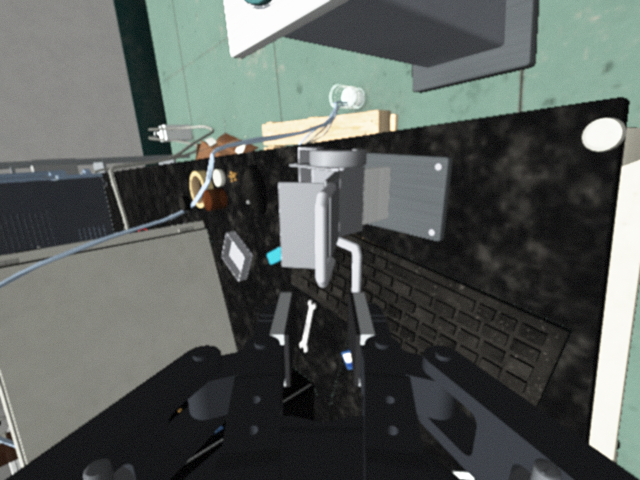

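The lid stays back by itself at about 2.26 rad (bar at px (322,235)), clear of the gripper. Moving sideways to above the lever while turning the tool upright.

```bash
python3 -m handwheel '[{"x":-0.027,"y":0,"z":0,"rx":-6,"ry":0,"rz":0,"claw":0.035},{"x":-0.054,"y":0,"z":0,"rx":-12,"ry":0,"rz":0,"claw":0.04},{"x":-0.081,"y":0,"z":0,"rx":-18,"ry":0,"rz":0,"claw":0.04},{"x":-0.108,"y":0,"z":0,"rx":-24,"ry":0,"rz":0,"claw":0.04},{"x":-0.108,"y":-0.006,"z":0.03,"rx":-30,"ry":0,"rz":0,"claw":0.04},{"x":-0.108,"y":-0.012,"z":0.06,"rx":-36,"ry":0,"rz":0,"claw":0.04},{"x":-0.108,"y":-0.018,"z":0.09,"rx":-42,"ry":0,"rz":0,"claw":0.04},{"x":-0.108,"y":-0.024,"z":0.12,"rx":-47.8,"ry":0,"rz":0,"claw":0.04},{"x":-0.108,"y":-0.03,"z":0.15,"rx":-47.8,"ry":0,"rz":0,"claw":0.04},{"x":-0.108,"y":-0.034,"z":0.169,"rx":-47.8,"ry":0,"rz":0,"claw":0.04}]' 20
python3 - <<'E'
from fit import *
from station import *
p=get_image("wrist");W=cloud(p);np.savez("pics/w5.npz",**p)
q=W-LEV;a,b,c=q@SX,q@UP,q@SY;ok=p["range_z"]>0
m=ok&(abs(a)<.02)&(abs(c)<.03)&(b>-.02)&(b<.03)
for s in [-.02,-.01,0,.01,.02]:
    k=m&(abs(c-s)<.005);print(s,k.sum(),np.percentile(a[k],[2,50,98]).round(4) if k.sum()>5 else "",np.percentile(b[k],[5,95]).round(4) if k.sum()>5 else "")
delta(LEV-.005*SY-.019*UP)
E
```

```text
clock: 29.33
ee_pos: [0.5293, 0.2583, 0.2079]
eef_rot: [-0.001, 0.059, 0.998, -0.002]
contact_force: [0.4, 0.7, 0.1]
finger_gap: 0.473
finger_force: 0.0
-0.02 189 [-0.0053 -0.0001  0.0052] [0.0013 0.0058]
-0.01 196 [-0.0053 -0.0002  0.0051] [0.0014 0.0059]
0 195 [-0.0052 -0.0002  0.005 ] [0.0013 0.0057]
0.01 203 [-0.0052 -0.0002  0.0049] [0.0018 0.006 ]
0.02 206 [-0.0052 -0.0003  0.0048] [0.0019 0.0057]
shift mm [ -2.3   9.1 114.8] turn [-0.4 -0.3 -0.4]
```

```bash
python3 -m handwheel '[{"x":0,"y":0.0,"z":0,"rx":0,"ry":0,"rz":0,"claw":0.04},{"x":0,"y":0.0,"z":0.02,"rx":0,"ry":0,"rz":0,"claw":0.04},{"x":0,"y":0.0,"z":0.04,"rx":0,"ry":0,"rz":0,"claw":0.04},{"x":0,"y":0.0,"z":0.055,"rx":0,"ry":0,"rz":0,"claw":0.04},{"x":0,"y":0.0,"z":0.065,"rx":0,"ry":0,"rz":0,"claw":0.04},{"x":0,"y":0.0,"z":0.07,"rx":0,"ry":0,"rz":0,"claw":0.04},{"x":0,"y":0.0,"z":0.07,"rx":0,"ry":0,"rz":0,"claw":0.04},{"x":0,"y":0.0,"z":0.07,"rx":0,"ry":0,"rz":0,"claw":0.04},{"x":0,"y":0.0,"z":0.07,"rx":0,"ry":0,"rz":0,"claw":0.04},{"x":0,"y":0.0,"z":0.07,"rx":0,"ry":0,"rz":0,"claw":0.04}]' 20
python3 - <<'E'
from h import *
delta(LEV-.005*SY-.019*UP)
l=lambda f:np.array([.0855*np.cos(.4219+f)-.078,-(.0855*np.sin(.4219+f)-.035)])*1000
for f in np.arange(.1,1.25,.1): print(round(f,1),l(f).round(1))
E
```

```text
clock: 30.22
ee_pos: [0.5317, 0.2633, 0.1406]
eef_rot: [0.001, 0.057, 0.998, -0.0]
contact_force: [-0.7, -1.1, 0.4]
finger_gap: 0.463
finger_force: 0.0
shift mm [ 0.6  0.9 49.6] turn [-0.   0.1 -0. ]
0.1 [-3.9 -7.6]
0.2 [ -8.5 -14.8]
0.3 [-13.8 -21.5]
0.4 [-19.8 -27.6]
0.5 [-26.3 -33.1]
0.6 [-33.4 -37.9]
0.7 [-40.9 -42. ]
0.8 [-48.8 -45.3]
0.9 [-56.9 -47.9]
1.0 [-65.3 -49.6]
1.1 [-73.8 -50.4]
1.2 [-82.4 -50.4]
```

```bash
python3 -m handwheel '[{"x":0,"y":0.0007,"z":0.015,"rx":0,"ry":0,"rz":0,"claw":0.04},{"x":0,"y":0.0007,"z":0.03,"rx":0,"ry":0,"rz":0,"claw":0.04},{"x":0,"y":0.0007,"z":0.043,"rx":0,"ry":0,"rz":0,"claw":0.04},{"x":0,"y":0.0007,"z":0.049,"rx":0,"ry":0,"rz":0,"claw":0.03},{"x":0,"y":0.0007,"z":0.049,"rx":0,"ry":0,"rz":0,"claw":0.02},{"x":0,"y":0.0007,"z":0.049,"rx":0,"ry":0,"rz":0,"claw":0.01},{"x":0,"y":0.0007,"z":0.049,"rx":0,"ry":0,"rz":0,"claw":0.005},{"x":0,"y":0.0007,"z":0.049,"rx":0,"ry":0,"rz":0,"claw":0.0},{"x":0,"y":0.0007,"z":0.049,"rx":0,"ry":0,"rz":0,"claw":0.0},{"x":0,"y":0.0007,"z":0.049,"rx":0,"ry":0,"rz":0,"claw":0.0}]' 20
```

```text
clock: 31.05
ee_pos: [0.5308, 0.2643, 0.0905]
eef_rot: [-0.0, 0.057, 0.998, -0.0]
contact_force: [-1.1, 4.0, -1.7]
finger_gap: 0.119
finger_force: 19.5
```

```bash
python3 -m handwheel '[{"x":0,"y":-0.0015,"z":-0.0037,"rx":0,"ry":0,"rz":0,"claw":0},{"x":0,"y":-0.0035,"z":-0.0076,"rx":0,"ry":0,"rz":0,"claw":0},{"x":0,"y":-0.0057,"z":-0.0113,"rx":0,"ry":0,"rz":0,"claw":0},{"x":0,"y":-0.008,"z":-0.0148,"rx":0,"ry":0,"rz":0,"claw":0},{"x":0,"y":-0.0105,"z":-0.0182,"rx":0,"ry":0,"rz":0,"claw":0},{"x":0,"y":-0.0133,"z":-0.0215,"rx":0,"ry":0,"rz":0,"claw":0},{"x":0,"y":-0.0163,"z":-0.0246,"rx":0,"ry":0,"rz":0,"claw":0},{"x":0,"y":-0.0193,"z":-0.0276,"rx":0,"ry":0,"rz":0,"claw":0},{"x":0,"y":-0.0193,"z":-0.0276,"rx":0,"ry":0,"rz":0,"claw":0},{"x":0,"y":-0.0193,"z":-0.0276,"rx":0,"ry":0,"rz":0,"claw":0}]' 20
python3 - <<'E'
from h import *
from station import *
p=get_image("top");W=cloud(p);np.savez("pics/t6.npz",**p);cv2.imwrite("pics/t6.png",cv2.resize(p["frame"][200:330,180:340,::-1],(640,520),interpolation=cv2.INTER_CUBIC))
o=get_obs();v=o["ee_pos"]+.019*UP-TIP;print("phi",np.arctan2(v@UP,v@SX)-.4219,np.hypot(v@UP,v@SX))
E
```

```text
clock: 31.88
ee_pos: [0.5286, 0.2447, 0.1193]
eef_rot: [0.0, 0.057, 0.998, 0.0]
contact_force: [-3.2, 4.8, -0.4]
finger_gap: 0.118
finger_force: 19.7
phi 0.4030289619408472 0.08600733838141526
```

View pics/t6.png

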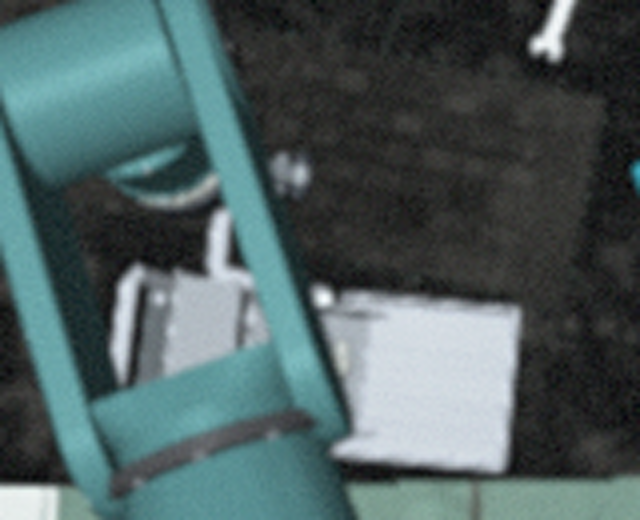

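The top view shows the box part-tipped with the lid lying back (bar at crop px (125,310)) and the tray clear. I'll check the forearm's clearance above where the lid will rise.

```bash
python3 - <<'E'
from h import *
p=dict(np.load("pics/t6.npz"));W=cloud(p)
for (u,v) in [(150,400),(200,370),(250,350),(200,440),(280,320),(60,300),(100,100)]:
    print((u,v),W[int(200+v/4),int(180+u/4)].round(3))
l=lambda f:np.array([.0855*np.cos(.4219+f),.0855*np.sin(.4219+f)])*1000
for f in [.8,1.0,1.1,1.15]:
    print(f,(l(f)-l(.4)).round(1))
    w=2.26+.028-f;h=R.from_rotvec([0,-f,0]).apply([.057,0,.048])
    print("bail",(TIP+SX*(h[0]-.143*np.cos(w))+UP*(h[2]+.143*np.sin(w))).round(3))
E
```

```text
(150, 400) [0.381 0.209 0.5  ]
(200, 370) [0.394 0.188 0.499]
(250, 350) [0.402 0.168 0.496]
(200, 440) [0.364 0.184 0.514]
(280, 320) [0.414 0.155 0.497]
(60, 300) [0.425 0.252 0.481]
(100, 100) [0.512 0.237 0.478]
0.8 [-29.   17.7]
bail [0.414 0.192 0.292]
1.0 [-45.5  21.9]
bail [0.41  0.15  0.286]
1.1 [-54.   22.8]
bail [0.407 0.129 0.28 ]
1.15 [-58.3  22.9]
bail [0.406 0.119 0.276]
```

```bash
python3 -m handwheel '[{"x":0,"y":-0.0032,"z":-0.0029,"rx":0,"ry":0,"rz":0,"claw":0},{"x":0,"y":-0.0065,"z":-0.0055,"rx":0,"ry":0,"rz":0,"claw":0},{"x":0,"y":-0.01,"z":-0.008,"rx":0,"ry":0,"rz":0,"claw":0},{"x":0,"y":-0.0136,"z":-0.0103,"rx":0,"ry":0,"rz":0,"claw":0},{"x":0,"y":-0.0173,"z":-0.0124,"rx":0,"ry":0,"rz":0,"claw":0},{"x":0,"y":-0.0211,"z":-0.0144,"rx":0,"ry":0,"rz":0,"claw":0},{"x":0,"y":-0.025,"z":-0.0161,"rx":0,"ry":0,"rz":0,"claw":0},{"x":0,"y":-0.029,"z":-0.0177,"rx":0,"ry":0,"rz":0,"claw":0},{"x":0,"y":-0.033,"z":-0.0191,"rx":0,"ry":0,"rz":0,"claw":0},{"x":0,"y":-0.0371,"z":-0.0203,"rx":0,"ry":0,"rz":0,"claw":0}]' 20
python3 -m handwheel '[{"x":0,"y":-0.004,"z":-0.001,"rx":0,"ry":0,"rz":0,"claw":0},{"x":0,"y":-0.0084,"z":-0.0017,"rx":0,"ry":0,"rz":0,"claw":0},{"x":0,"y":-0.0126,"z":-0.0022,"rx":0,"ry":0,"rz":0,"claw":0},{"x":0,"y":-0.0169,"z":-0.0025,"rx":0,"ry":0,"rz":0,"claw":0},{"x":0,"y":-0.0169,"z":-0.0025,"rx":0,"ry":0,"rz":0,"claw":0},{"x":0,"y":-0.0169,"z":-0.0025,"rx":0,"ry":0,"rz":0,"claw":0},{"x":0,"y":-0.0169,"z":-0.0025,"rx":0,"ry":0,"rz":0,"claw":0},{"x":0,"y":-0.0169,"z":-0.0025,"rx":0,"ry":0,"rz":0,"claw":0},{"x":0,"y":-0.0169,"z":-0.0025,"rx":0,"ry":0,"rz":0,"claw":0},{"x":0,"y":-0.0169,"z":-0.0025,"rx":0,"ry":0,"rz":0,"claw":0}]' 20
python3 - <<'E'
from h import *
from station import *
o=get_obs();v=o["ee_pos"]+.019*UP-TIP;print("phi",np.arctan2(v@UP,v@SX)-.4219,np.hypot(v@UP,v@SX))
for n in ["top","wrist"]:
    p=get_image(n);np.savez(f"pics/{n}7.npz",**p)
    f=p["frame"][200:330,180:340,::-1] if n=="top" else p["frame"][...,::-1]
    cv2.imwrite(f"pics/{n}7.png",cv2.resize(f,(480,390)))
cv2.imwrite("pics/both7.png",np.vstack([np.hstack([cv2.imread("pics/top7.png")[:, 80:],cv2.imread("pics/wrist7.png")[:,:400]])]))
p=get_image("top")
for t in ["fitting_a_mid","fitting_b_mid"]: print(t,[(round(d["score"],2),np.round(d["box"]).tolist()) for d in cut_out(p,t)])
E
```

```text
clock: 32.77
ee_pos: [0.5247, 0.2079, 0.1409]
eef_rot: [0.001, 0.057, 0.998, 0.0]
contact_force: [-3.8, 3.2, 4.2]
finger_gap: 0.122
finger_force: 19.9
clock: 33.6
ee_pos: [0.5228, 0.1897, 0.142]
eef_rot: [0.0, 0.057, 0.998, -0.002]
contact_force: [-5.0, 0.2, 7.6]
finger_gap: 0.12
finger_force: 20.7
phi 1.1142719311012073 0.08601806067934241
fitting_a_mid [(0.62, [262.0, 284.0, 65.0, 51.0])]
fitting_b_mid []
```

View pics/both7.png

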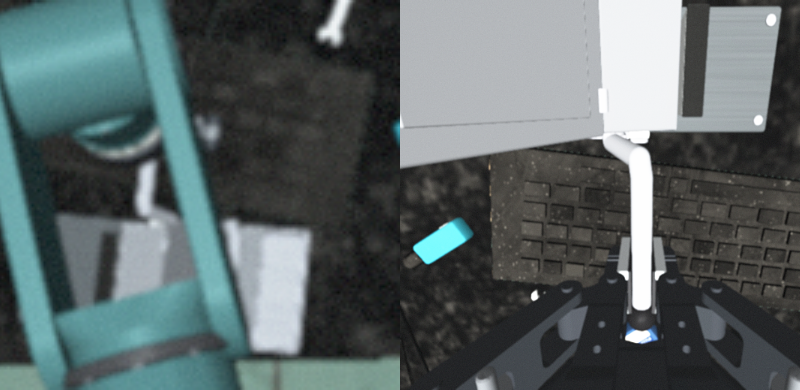

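The left half shows the box tipped forward. The right half shows the lid still back beyond the mouth, and the lever held at (640,240). I'll tip a little further, dwell, then bring it back slowly.

```bash
python3 -m handwheel '[{"x":0,"y":-0.003,"z":-0.0005,"rx":0,"ry":0,"rz":0,"claw":0},{"x":0,"y":-0.006,"z":-0.001,"rx":0,"ry":0,"rz":0,"claw":0},{"x":0,"y":-0.0075,"z":-0.001,"rx":0,"ry":0,"rz":0,"claw":0},{"x":0,"y":-0.0075,"z":-0.001,"rx":0,"ry":0,"rz":0,"claw":0},{"x":0,"y":-0.0075,"z":-0.001,"rx":0,"ry":0,"rz":0,"claw":0},{"x":0,"y":-0.0075,"z":-0.001,"rx":0,"ry":0,"rz":0,"claw":0},{"x":0,"y":-0.0075,"z":-0.001,"rx":0,"ry":0,"rz":0,"claw":0},{"x":0,"y":-0.0075,"z":-0.001,"rx":0,"ry":0,"rz":0,"claw":0},{"x":0,"y":-0.0075,"z":-0.001,"rx":0,"ry":0,"rz":0,"claw":0},{"x":0,"y":-0.0075,"z":-0.001,"rx":0,"ry":0,"rz":0,"claw":0}]' 20
python3 - <<'E'
from h import *
from station import *
o=get_obs();v=o["ee_pos"]+.019*UP-TIP;f=np.arctan2(v@UP,v@SX)-.4219;r=np.hypot(v@UP,v@SX);print("phi",f,r)
L=lambda f:np.array([.0857*np.cos(.4219+f),-.0857*np.sin(.4219+f)])*1000
for g in np.arange(1.1,.35,-.1): print(round(g,1),(L(g)-L(f)).round(1))
for g in np.arange(.3,-.01,-.1): print(round(g,1),(L(g)-L(.4)).round(1))
E
```

```text
clock: 34.68
ee_pos: [0.5219, 0.1832, 0.1417]
eef_rot: [0.0, 0.057, 0.998, -0.001]
contact_force: [-3.9, 0.7, 3.0]
finger_gap: 0.118
finger_force: 20.6
phi 1.19073437480947 0.08575724791467236
1.1 [7.8 0. ]
1.0 [16.3  0.9]
0.9 [24.7  2.6]
0.8 [32.9  5.1]
0.7 [40.8  8.4]
0.6 [48.3 12.5]
0.5 [55.4 17.3]
0.4 [61.9 22.9]
0.3 [6.  6.1]
0.2 [11.3 12.8]
0.1 [15.9 20. ]
-0.0 [19.8 27.7]
```

```bash
python3 -m handwheel '[{"x":0,"y":0.004,"z":0,"rx":0,"ry":0,"rz":0,"claw":0},{"x":0,"y":0.0078,"z":0,"rx":0,"ry":0,"rz":0,"claw":0},{"x":0,"y":0.012,"z":0.0004,"rx":0,"ry":0,"rz":0,"claw":0},{"x":0,"y":0.0163,"z":0.0009,"rx":0,"ry":0,"rz":0,"claw":0},{"x":0,"y":0.0205,"z":0.0017,"rx":0,"ry":0,"rz":0,"claw":0},{"x":0,"y":0.0247,"z":0.0026,"rx":0,"ry":0,"rz":0,"claw":0},{"x":0,"y":0.0288,"z":0.0038,"rx":0,"ry":0,"rz":0,"claw":0},{"x":0,"y":0.0329,"z":0.0051,"rx":0,"ry":0,"rz":0,"claw":0},{"x":0,"y":0.0408,"z":0.0084,"rx":0,"ry":0,"rz":0,"claw":0},{"x":0,"y":0.0483,"z":0.0125,"rx":0,"ry":0,"rz":0,"claw":0}]' 20
python3 -m handwheel '[{"x":0,"y":0.0037,"z":0.0024,"rx":0,"ry":0,"rz":0,"claw":0},{"x":0,"y":0.0071,"z":0.0048,"rx":0,"ry":0,"rz":0,"claw":0},{"x":0,"y":0.0104,"z":0.0076,"rx":0,"ry":0,"rz":0,"claw":0},{"x":0,"y":0.0136,"z":0.0104,"rx":0,"ry":0,"rz":0,"claw":0},{"x":0,"y":0.0167,"z":0.0134,"rx":0,"ry":0,"rz":0,"claw":0},{"x":0,"y":0.0196,"z":0.0165,"rx":0,"ry":0,"rz":0,"claw":0},{"x":0,"y":0.0223,"z":0.0198,"rx":0,"ry":0,"rz":0,"claw":0},{"x":0,"y":0.0249,"z":0.0232,"rx":0,"ry":0,"rz":0,"claw":0},{"x":0,"y":0.0249,"z":0.0232,"rx":0,"ry":0,"rz":0,"claw":0},{"x":0,"y":0.0249,"z":0.0232,"rx":0,"ry":0,"rz":0,"claw":0}]' 20
python3 - <<'E'
from h import *
from station import *
o=get_obs();v=o["ee_pos"]+.019*UP-TIP;f=np.arctan2(v@UP,v@SX)-.4219;r=np.hypot(v@UP,v@SX);print("phi",f,r)
L=lambda f:np.array([.0857*np.cos(.4219+f),-.0857*np.sin(.4219+f)])*1000
for g in [.15,.1,.05,0]: print(round(g,2),(L(g)-L(f)).round(1))
for n in ["top","wrist","scene"]:
    p=get_image(n);np.savez(f"pics/{n}8.npz",**p);cv2.imwrite(f"pics/{n}8.png",p["frame"][...,::-1]);W=cloud(p)
    for t in ["fitting_a_mid","fitting_b_mid"]: 
        for d in cut_out(p,t):
            m=d["region"]&(p["range_z"]>0);print(n,t,round(d["score"],2),np.round(d["box"]).tolist(),np.median(W[m],axis=0).round(3) if m.any() else "")
E
```

```text
clock: 35.52
ee_pos: [0.5277, 0.2322, 0.129]
eef_rot: [0.0, 0.057, 0.998, -0.0]
contact_force: [-0.7, 0.7, 1.0]
finger_gap: 0.118
finger_force: 20.4
clock: 36.35
ee_pos: [0.5303, 0.2561, 0.1054]
eef_rot: [0.0, 0.057, 0.998, -0.001]
contact_force: [3.1, -0.3, -1.4]
finger_gap: 0.118
finger_force: 20.6
phi 0.19410382597455206 0.08554753446416875
0.15 [2.1 3.1]
0.1 [4.3 6.8]
0.05 [ 6.4 10.6]
0 [ 8.2 14.4]
top fitting_b_mid 0.62 [281.0, 307.0, 8.0, 8.0] [0.374 0.143 0.02 ]
scene fitting_a_mid 0.74 [407.0, 214.0, 20.0, 38.0] [ 0.436 -0.266  0.045]
scene fitting_b_mid 0.63 [352.0, 316.0, 8.0, 11.0] [0.374 0.149 0.019]
scene fitting_b_mid 0.35 [230.0, 275.0, 17.0, 19.0] [0.703 0.17  0.016]
```

```bash
python3 -m handwheel '[{"x":0,"y":0.0012,"z":0.0018,"rx":0,"ry":0,"rz":0,"claw":0},{"x":0,"y":0.0024,"z":0.0036,"rx":0,"ry":0,"rz":0,"claw":0},{"x":0,"y":0.0035,"z":0.0054,"rx":0,"ry":0,"rz":0,"claw":0},{"x":0,"y":0.0046,"z":0.0073,"rx":0,"ry":0,"rz":0,"claw":0},{"x":0,"y":0.0056,"z":0.0091,"rx":0,"ry":0,"rz":0,"claw":0},{"x":0,"y":0.0065,"z":0.0108,"rx":0,"ry":0,"rz":0,"claw":0},{"x":0,"y":0.0073,"z":0.0124,"rx":0,"ry":0,"rz":0,"claw":0},{"x":0,"y":0.008,"z":0.0138,"rx":0,"ry":0,"rz":0,"claw":0},{"x":0,"y":0.008,"z":0.0138,"rx":0,"ry":0,"rz":0,"claw":0},{"x":0,"y":0.008,"z":0.0138,"rx":0,"ry":0,"rz":0,"claw":0}]' 20
python3 - <<'E'
from h import *
from station import *
o=get_obs();v=o["ee_pos"]+.019*UP-TIP;f=np.arctan2(v@UP,v@SX)-.4219;r=np.hypot(v@UP,v@SX);print("phi",f,r)
E
```

```text
clock: 37.63
ee_pos: [0.5311, 0.264, 0.0919]
eef_rot: [-0.0, 0.057, 0.998, -0.001]
contact_force: [3.4, 1.1, -1.1]
finger_gap: 0.117
finger_force: 20.7
phi 0.011138706942830645 0.08565102491032847
```

```bash
python3 -m handwheel '[{"x":0,"y":0,"z":0,"rx":0,"ry":0,"rz":0,"claw":0.015},{"x":0,"y":0,"z":0,"rx":0,"ry":0,"rz":0,"claw":0.03},{"x":0,"y":0,"z":0,"rx":0,"ry":0,"rz":0,"claw":0.035},{"x":0,"y":0,"z":0,"rx":0,"ry":0,"rz":0,"claw":0.035},{"x":0,"y":0,"z":-0.015,"rx":0,"ry":0,"rz":0,"claw":0.035},{"x":0,"y":0,"z":-0.04,"rx":0,"ry":0,"rz":0,"claw":0.035},{"x":0,"y":0,"z":-0.07,"rx":0,"ry":0,"rz":0,"claw":0.035},{"x":0,"y":0,"z":-0.1,"rx":0,"ry":0,"rz":0,"claw":0.035},{"x":0,"y":0,"z":-0.13,"rx":0,"ry":0,"rz":0,"claw":0.035},{"x":0,"y":0,"z":-0.15,"rx":0,"ry":0,"rz":0,"claw":0.035}]' 20
python3 -m handwheel '[{"x":0,"y":-0.02,"z":0,"rx":0,"ry":0,"rz":0,"claw":0.035},{"x":0,"y":-0.05,"z":0,"rx":0,"ry":0,"rz":0,"claw":0.035},{"x":0,"y":-0.08,"z":-0.01,"rx":0,"ry":0,"rz":0,"claw":0.035},{"x":0,"y":-0.11,"z":-0.02,"rx":0,"ry":0,"rz":0,"claw":0.035},{"x":0,"y":-0.14,"z":-0.02,"rx":0,"ry":0,"rz":0,"claw":0.035},{"x":0,"y":-0.16,"z":-0.02,"rx":0,"ry":0,"rz":0,"claw":0.035},{"x":0,"y":-0.16,"z":-0.02,"rx":0,"ry":0,"rz":0,"claw":0.035},{"x":0,"y":-0.16,"z":-0.02,"rx":0,"ry":0,"rz":0,"claw":0.035},{"x":0,"y":-0.16,"z":-0.02,"rx":0,"ry":0,"rz":0,"claw":0.035},{"x":0,"y":-0.16,"z":-0.02,"rx":0,"ry":0,"rz":0,"claw":0.035}]' 20
python3 - <<'E'
from h import *
from station import *
p=get_image("wrist");np.savez("pics/w9.npz",**p);cv2.imwrite("pics/w9.png",p["frame"][...,::-1]);W=cloud(p)
for t in ["fitting_a_mid","fitting_b_mid","parts_tray","tip_stand"]: 
    for d in cut_out(p,t):
        m=d["region"]&(p["range_z"]>0);print(t,round(d["score"],2),np.round(d["box"]).tolist(),np.median(W[m],axis=0).round(3) if m.any() else "")
q=W-LEV;a,b,c=q@SX,q@UP,q@SY;ok=p["range_z"]>0
k=ok&(abs(a)<.02)&(c<.04)&(c>-.02)&(b>-.02)&(b<.03);print("rod",k.sum(),np.percentile(a[k],[2,50,98]).round(4),np.percentile(b[k],[5,95]).round(4))
E
```

```text
clock: 38.47
ee_pos: [0.5314, 0.2644, 0.2459]
eef_rot: [0.002, 0.057, 0.998, 0.0]
contact_force: [0.0, 0.9, -0.0]
finger_gap: 0.411
finger_force: 0.0
clock: 39.3
ee_pos: [0.5127, 0.1061, 0.2621]
eef_rot: [-0.0, 0.056, 0.998, -0.001]
contact_force: [0.5, -0.4, 0.4]
finger_gap: 0.407
finger_force: 0.0
fitting_b_mid 0.67 [343.0, 67.0, 27.0, 39.0] [0.376 0.143 0.019]
parts_tray 0.9 [329.0, 102.0, 122.0, 117.0] [0.403 0.116 0.003]
parts_tray 0.71 [505.0, 132.0, 265.0, 264.0] [0.42  0.259 0.127]
parts_tray 0.63 [507.0, 133.0, 263.0, 262.0] [0.419 0.26  0.128]
parts_tray 0.57 [60.0, 287.0, 103.0, 89.0] [ 0.586 -0.24   0.003]
tip_stand 0.78 [505.0, 133.0, 267.0, 259.0] [0.42  0.259 0.127]
tip_stand 0.63 [330.0, 101.0, 120.0, 116.0] [0.403 0.117 0.003]
tip_stand 0.21 [20.0, 123.0, 39.0, 39.0] [ 0.391 -0.192  0.045]
rod 972 [-0.0059 -0.0027  0.0037] [-0.0003  0.0059]
```

View pics/w9.png

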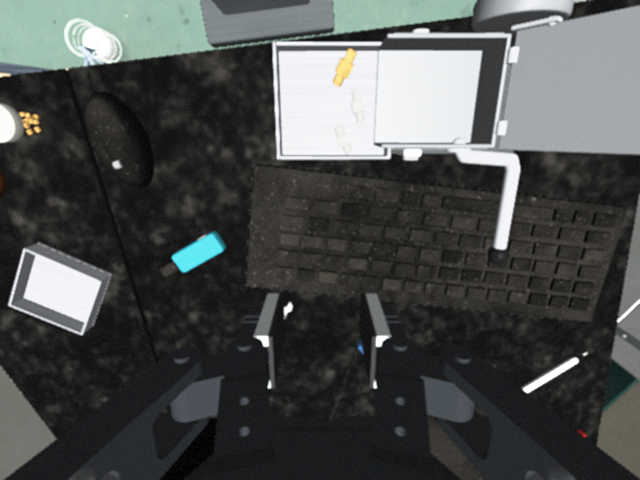

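The last view shows the brass fitting at (343,67) and the two steel ones at (358,105) and (343,138), all inside the tray. The box is level and empty, the lid is back, and the gripper is clear. The stand has moved only about 3 mm.

```bash
python3 -c "
from station import *
print(hand_in())"
```

```text
the job is handed in; nothing more can be done
None
```

The job is handed in, with no verdict returned: all three fittings are in the tray, the box is back level on its rest with the lid clicked back on its stop, the stand shifted only about 3 mm, and the gripper is clear of everything.

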